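# Put the pan and wire floor back into a washed hamster cage base

### The arm

A 6-joint arm with a two-finger parallel gripper is mounted at the origin on a cart in front of the work surface, level with it; the furniture and walls round the work are solid. World frame = base frame: x ahead of the robot, y to its left, z up, the work surface at z = 0. Lengths are in m, angles in degrees, forces in N, time in s.
With the tool pointing down it reaches from about 0.35 to 0.875 m from the base axis. Payload 4.2 kg.
Tool frame: the origin (TCP) lies midway between the tips of the shut fingers; the grasp point (between the pads) lies 19 mm behind it (r.pinch_z is the distance from the TCP to the grasp point, in m); z points along the fingers, y is the line along which they close (so a half turn about z gives the same grasp; the last joint's range is limited). The gripper opens to 87 mm and grips with 3 to 60 N. Pads are 19 mm wide; open, the fingers measure 117 mm over their backs; the gripper's body (75 mm by 190 mm) begins 51 mm behind the grasp point.
Start: joints at [-61.329, 22.042, 0.453, 0, -68.411, -14.817], TCP at [0.15, -0.607, 0.197] pointing down, gripper open.
Joint ranges: [-179.83, 179.83], [-69.29, 118.12], [-61.27, 80.66], [-181.25, 117.63], [-171.15, -9.14], [-177.46, 177.46]. Speed limits (degrees/s): [159.86, 159.86, 180, 180, 180, 180].

### API

Orientations are given as a 3x3 rotation matrix whose columns are the frame's x, y, z axes.
In Python, from station import r, imaging, models gives the robot as it stands. The module is installed in compiled form; this text tells all that it offers.
- The arm moves only by the tool apply_moves, never from a script. Its argument "moves" is a list of rows, each a list of 2 entries, a list of its own where there are three numbers: the shift along the tool's x, y, z in m, then the turn about the tool's z in degrees. A call has 1 to 5 rows; each row shifts and turns the commanded pose from where the row before left it, along the tool's axes as they then stand; what a row does not reach is not made up. A row lasts 1/12 s, in which the tool goes at most 41.7 mm and 7.16 degrees, less where a joint would pass 70% of its speed; a pose out of reach is approached as far as the arm can. A call is refused whole if a number of a shift passes 0.0417 or a number of a turn 7.16, either way. A call with a gripper value outside its range is refused whole. "hand" is the finger opening in m, from 0 to 0.087, set as the call begins (left out, the last holds). The fingers move at their own pace and stop on an object; the grip force is fixed at half the most. Time passes only in rows, so rows that do not move let the fingers close. It gives the time, the measured TCP pose, the force, the opening and the grip force at its end, in the units of the state.
- r.sense(): the state, without advancing time (a new reading comes with each control period).
- imaging.capture(name): name is "side" or "top"; returns a dict with "frame" (420x560x3 uint8, blue, green, red), "intrinsics" (3x3 intrinsics, pixels), "eye" and "orientation" of the camera in the world. Camera axes: x right, y down, z forward; pixel columns grow to the right and rows downward; lengths in m; the calibration is good to about 2 mm. A picture is of the moment at which its call begins. There is no depth.
- r.finish_job(): hands the job in; it is judged then, once.
Trained networks look in a picture, given as the dict that the camera call returned (one of the last four; its "shot" number tells which), for a name from the list of things; names that differ only in an ending like _2 or _b are one class to them, and where a whole thing is asked for, a point or a joint stands for the part that bears it (a point fixed in the world has none). Each returns a list of dicts, best first, with "confidence" (0 to 1); they miss things now and then, are a little off and sometimes report something else, mostly with a low value. They report only what shows in the picture. A call takes as long as a camera call.
- models.cut_out(picture, target): "region" (420x560 bool, what is visible of it) and "extent" ([left, top, width, height] as shares, 0 to 1, of the picture: columns of its width, rows of its height, round what is visible of it).
- models.place_of(picture, target): "at" ([column, row] as shares, 0 to 1, of the picture: columns of its width, rows of its height: a listed point, or the origin of a listed thing).
The state is a dict: "time_s": time; "joints": joint angles; "joint_velocities": joint speeds; "effort": joint torques, N m; "tcp_pos": TCP position; "ee_rot": TCP orientation; "wrist_force": force on the tool from outside, world axes, zero at the start; "moment": the same for the moment, N m; "gripper_width": opening from 0.0 (shut) to 1.0 (fully open); "gripper_force": force on a finger pad.
Only numpy, scipy, OpenCV 4.12 (cv2) and the standard library are available. Lean on these libraries where they do the work, as an engineer would, in place of code of your own. Each camera call takes 0.05 s, during which the arm holds its last target. There are 200 camera calls.

### The job

The hamster cage has been washed. Slide the solid droppings pan onto the lower pair of rails of the grey cage base and the wire floor onto the upper pair, both right way up, pull outwards and pushed fully home against the back wall. Let go of both and leave the bottle, jar and pot standing near by where they are.

Things in the scene. Friction and masses are not known exactly. Their poses are not given: they have to be found in the camera images.
- cage_base: Grey plastic cage base, fixed to the left bench, 178 long (x) x 160 wide (y) x 81 mm high, hood off, middle of the top open. Origin: centre of its underside. Own +x runs from the open front (x = -88 mm) to the back wall (inner face x = +87); sheets slide in along +x between side walls 148 mm apart. The front ends of walls and rails are turned out as lead-in lips (to x = -100 mm).
- lower_home (a point): Where the pan's origin lies when home on the lower rails (base x = +2, y = 0, z = 22 mm); axes as the base. The lower rails are bare metal ledges 12 mm wide along both side walls, tops at base z = 22 mm, with 32 mm free above them up to the undersides of the upper ledges.
- upper_home (a point): Where the wire floor's origin lies when home on the upper rails (base x = +2, y = 0, z = 58 mm); axes as the base. The upper rails are metal ledges 12 mm wide, tops at base z = 58 mm; metal flanges overhang them with undersides at z = 77 mm, so a sheet must be slid in from the front, not laid in from above.
- pan: Solid pale aluminium droppings pan, loose on the right table, 170 long (x) x 142 wide (y) mm, floor 3 mm thick, walls 15 mm high, 0.2 kg. Origin: centre of its underside. A black plastic pull on the middle of its front edge (own -x) reaches from x = -85 to -140 mm, 26 mm wide (y), from z = 0 to 20 mm. Its own +x edge goes into the base first.
- pan_pull (a point): Middle of the pan's black pull, 118 mm in front of the pan's origin (x = -118, y = 0, z = 10 mm): grip it across its 26 mm from above. Axes as the pan.
- wire_floor: Steel wire floor grid, loose on the right table, 170 long (x) x 142 wide (y) mm, rim wire 5 mm thick, 0.16 kg. Origin: centre of its underside. The same black pull on its front edge: x = -85 to -140 mm, 26 mm wide, z = 0 to 20 mm. Its own +x edge goes into the base first.
- floor_pull (a point): Middle of the wire floor's black pull (x = -118, y = 0, z = 10 mm in the wire floor's frame): grip it across its 26 mm from above. Axes as the wire floor.
- brown_bottle: Brown tablet bottle with white cap, 51 mm wide, 110 mm high, upright on the right table; bystander. Origin: centre of its underside.
- balm_pot: Flat round beige pot, 90 mm wide, 32 mm high, on the left bench; bystander. Origin: centre of its underside.
- powder_jar: White jar with blue lid, 67 mm wide, 91 mm high, beside the brown bottle on the right table; bystander. Origin: centre of its underside.

How it is judged (in metres and radians):
At the end, for the whole second after the job is handed in: Pan lying level on the lower rails and wire floor lying level on the upper rails, right way up (tilt under 0.06 rad), each within 6 mm of fully home along the rails, 7 mm sideways and 4 mm in height, at rest (x of pan in the frame of lower_home between -0.006 and 0.006 m and y of pan in the frame of lower_home between -0.007 and 0.007 m and z of pan in the frame of lower_home between -0.004 and 0.004 m and angle between each of pan, wire_floor's own z axis and vertical below 0.06 rad and x of wire_floor in the frame of upper_home between -0.006 and 0.006 m and y of wire_floor in the frame of upper_home between -0.007 and 0.007 m and z of wire_floor in the frame of upper_home between -0.004 and 0.004 m and linear speed of each of pan, wire_floor below 0.02 m/s); the robot touches nothing.
It fails at once if a bystander (bottle, pot or jar) is pushed more than 25 mm or knocked over (distance of any of brown_bottle, balm_pot, powder_jar from where it was at the start of the episode above 0.025 m or angle between any of brown_bottle, powder_jar, balm_pot's own z axis and vertical above 0.5 rad).
It also fails if it takes over 67 s, if anything falls off the work surface, if the arm or the gripper's body presses on something with over 40 N, if the wrist force passes 120 N, or if a joint passes its speed limit or range.

## Working session

There is one attempt and no reset: what is moved stays moved. The work goes in short steps, Python scripts to look and compute and a tool call to move; the robot and the scene stay as the last step left them, time stands still between calls to the robot, and variables do not carry over. Pictures are saved under pics/ and viewed, at most 10 in all, crops included, and the job is handed in when it is done.

Besides the shell and the picture viewer there is one more tool, called after "Request:" as name(argument=value, ...), one argument or row to a line, values as JSON. apply_moves: Moves the arm, as the interface text tells. Its arguments: {"type":"object","properties":{"moves":{"type":"array"},"hand":{"type":"number"}},"required":["moves"]}

```bash
mkdir -p pics; cat > h.py <<'E'
from station import r, imaging, models
import numpy as np, cv2
np.set_printoptions(precision=4,suppress=True)
def ray(p,at):
    uv=np.array([at[0]*560,at[1]*420,1.]); d=np.array(p["orientation"])@np.linalg.inv(np.array(p["intrinsics"]))@uv
    return np.array(p["eye"]),d/np.linalg.norm(d)
def onz(p,at,z):
    e,d=ray(p,at); return e+d*(z-e[2])/d[2]
def proj(p,X):
    c=np.array(p["orientation"]).T@(np.array(X)-np.array(p["eye"])); q=np.array(p["intrinsics"])@c; return q[:2]/q[2]
E
python3 - <<'E'
from h import *
s=r.sense(); print(s["time_s"],s["tcp_pos"],np.array(s["ee_rot"]),r.pinch_z)
for n in("top","side"):
    p=imaging.capture(n); cv2.imwrite(f"pics/{n}0.png",p["frame"]); print(n,np.array(p["eye"]),np.array(p["intrinsics"]).tolist(),np.array(p["orientation"]))
    for t,z in(("pan",0),("pan_pull",.01),("wire_floor",0),("floor_pull",.01),("cage_base",0),("lower_home",.022),("upper_home",.058),("brown_bottle",0),("balm_pot",0),("powder_jar",0)):
        for o in models.place_of(p,t)[:2]: print(t,round(o["confidence"],2),np.array(o["at"])*[560,420],onz(p,o["at"],z))
E
```

```text
0.0 [ 0.1495 -0.6062  0.1959] [[-0.971  -0.2393 -0.0006]
 [-0.2393  0.971   0.0022]
 [ 0.0001  0.0023 -1.    ]] 0.0187
top [ 0.3086 -0.0472  1.4038] [[397.6094962665569, 0.0, 279.8767298749684], [0.0, 397.6094962665569, 205.80809412521964], [0.0, 0.0, 1.0]] [[ 0.002  -0.9916  0.129 ]
 [-0.9998  0.0005  0.0195]
 [-0.0194 -0.129  -0.9915]]
pan 0.63 [325.304 159.81 ] [ 0.6585 -0.1831  0.    ]
pan_pull 0.57 [365.12  162.792] [ 0.6447 -0.3239  0.01  ]
wire_floor 0.81 [330.288 217.686] [ 0.4488 -0.1981  0.    ]
wire_floor 0.62 [328.496 163.8  ] [ 0.6438 -0.1944  0.    ]
floor_pull 0.85 [367.416 223.188] [ 0.4285 -0.3264  0.01  ]
cage_base 0.92 [168.504 197.106] [0.523  0.3805 0.    ]
lower_home 0.9 [163.912 197.988] [0.5165 0.39   0.022 ]
upper_home 0.77 [164.024 191.688] [0.533  0.3791 0.058 ]
brown_bottle 0.74 [410.088 208.614] [ 0.481 -0.48   0.   ]
balm_pot 0.68 [197.904 250.488] [0.3327 0.269  0.    ]
powder_jar 0.7 [412.888 171.99 ] [ 0.613  -0.4952  0.    ]
side [ 1.0721 -1.2159  0.895 ] [[502.4019465366333, 0.0, 274.2432439645128], [0.0, 502.4019465366333, 204.63002109105693], [0.0, 0.0, 1.0]] [[ 0.902   0.2203 -0.3713]
 [ 0.4317 -0.4742  0.7673]
 [-0.007  -0.8524 -0.5228]]
pan 0.89 [294.224 269.682] [ 0.6385 -0.1944  0.    ]
pan_pull 0.84 [276.192 296.898] [ 0.6457 -0.3277  0.01  ]
wire_floor 0.84 [229.376 253.092] [ 0.4345 -0.2046  0.    ]
floor_pull 0.94 [205.52  272.706] [ 0.4267 -0.3218  0.01  ]
cage_base 0.9 [325.304 169.512] [0.503  0.4127 0.    ]
lower_home 0.59 [324.52  171.612] [0.5203 0.3556 0.022 ]
upper_home 0.61 [325.08  161.994] [0.518 0.363 0.058]
brown_bottle 0.83 [191.52  316.386] [ 0.4797 -0.4727  0.    ]
brown_bottle 0.47 [230.72  246.708] [ 0.4223 -0.1754  0.    ]
powder_jar 0.68 [234.976 338.982] [ 0.6153 -0.4921  0.    ]
```

View pics/top0.png

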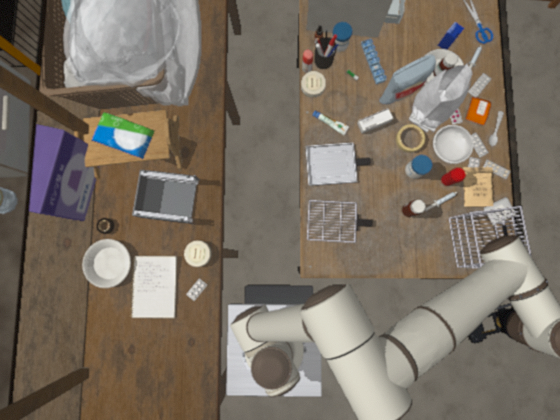

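View pics/side0.png

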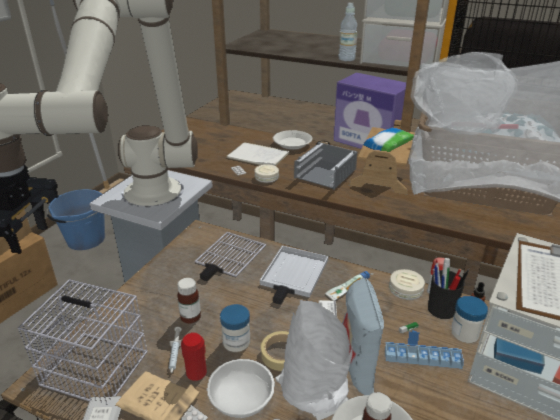

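The top view shows the pan at about (331,163) with its pull at (365,162), and the wire floor at (331,221) with its pull at (367,223). The cage base is at (165,196), with the bottle at (413,208), the jar at (418,166) and the pot at (197,253). The side view agrees. Next I'll refine the poses by fitting model silhouettes to the masks.

```bash
cat >> h.py <<'E'
from scipy.optimize import minimize
def box(x0,x1,y0,y1,z0,z1): return np.array([[x,y,z] for x in(x0,x1) for y in(y0,y1) for z in(z0,z1)],float)
PULL=box(-.14,-.085,-.013,.013,0,.02)
PARTS=dict(pan=[box(-.085,.085,-.071,.071,0,.015),PULL],wire_floor=[box(-.085,.085,-.071,.071,0,.005),PULL],
  cage_base=[box(-.088,.089,-.08,.08,0,.081)])
S=4
def sil(p,name,x,y,yaw,z=0):
    m=np.zeros((420*S,560*S),np.uint8); c,s=np.cos(yaw),np.sin(yaw)
    for b in PARTS[name]:
        w=b@np.array([[c,s,0],[-s,c,0],[0,0,1]])+[x,y,z]
        q=np.array([proj(p,v) for v in w])*S
        cv2.fillConvexPoly(m,cv2.convexHull(np.round(q).astype(np.int32)),1)
    return m
def fit(ps,name,x0,z=0):
    M=[]
    for p in ps:
        o=models.cut_out(p,name)
        if o: 
            g=o[0]["region"].astype(np.uint8)
            g=cv2.morphologyEx(g,cv2.MORPH_CLOSE,np.ones((7,7)))
            M.append((p,cv2.resize(g,None,fx=S,fy=S,interpolation=cv2.INTER_NEAREST),o[0]["confidence"]))
    def cost(v):
        t=0
        for p,g,_ in M:
            a=sil(p,name,v[0],v[1],v[2]/1,z); t+=1-(a&g).sum()/(a|g).sum()
        return t/len(M)
    x0=np.array(x0,float); sm=np.vstack([x0,x0+[.01,0,0],x0+[0,.01,0],x0+[0,0,.08]])
    res=minimize(cost,x0,method="Nelder-Mead",options=dict(initial_simplex=sm,xatol=2e-4,fatol=1e-4,maxiter=120))
    return res.x,res.fun,[m[2] for m in M]
E
python3 - <<'E'
from h import *
t=imaging.capture("top"); s=imaging.capture("side")
for n,x0 in(("pan",(.645,-.195,1.57)),("wire_floor",(.44,-.2,1.6)),("cage_base",(.52,.38,1.57))):
    for ps in([t],[s],[t,s]):
        x,f,c=fit(ps,n,x0); print(n,x,np.degrees(x[2]),f,c)
    im=cv2.resize(t["frame"],None,fx=S,fy=S,interpolation=cv2.INTER_CUBIC); im2=cv2.resize(s["frame"],None,fx=S,fy=S,interpolation=cv2.INTER_CUBIC)
    out=[]
    for p,I in((t,im),(s,im2)):
        a=sil(p,n,*x); cs,_=cv2.findContours(a,0,1); cv2.drawContours(I,cs,-1,(0,0,255),1)
        X,Y,W,H=cv2.boundingRect(a); cx,cy=X+W//2,Y+H//2
        out.append(I[max(cy-200,0):cy+200,cx-200:cx+200][:400,:400])
    np.save(f"{n}.npy",x); cv2.imwrite(f"pics/f_{n}.png",np.hstack(out))
E
python3 - <<'E'
import cv2,numpy as np
a=[cv2.imread(f"pics/f_{n}.png") for n in("pan","wire_floor")]
cv2.imwrite("pics/f_two.png",cv2.resize(np.vstack(a),None,fx=.75,fy=.75))
E
```

```text
pan [ 0.6424 -0.2012  1.6357] 93.71629870764039 0.03619733093417299 [0.65]
pan [ 0.6445 -0.2029  1.6387] 93.89180101556434 0.03727422824836146 [0.86]
pan [ 0.6432 -0.2019  1.6372] 93.80463368410979 0.04165077310931736 [0.65, 0.86]
wire_floor [ 0.44 -0.2   1.6 ] 91.67324722093173 1.0 [0.33]
wire_floor [ 0.441  -0.2055  1.503 ] 86.11490183195004 0.5750039007645498 [0.81]
wire_floor [ 0.441  -0.2055  1.503 ] 86.11490183195004 0.7875019503822749 [0.33, 0.81]
cage_base [0.5169 0.3787 1.4568] 83.4692074145933 0.0399325449160054 [0.95]
cage_base [0.5159 0.3773 1.4183] 81.2641015613725 0.09616460130103321 [0.8]
cage_base [0.5166 0.3784 1.4535] 83.28147066032838 0.07031326033092888 [0.95, 0.8]
```

View pics/f_two.png

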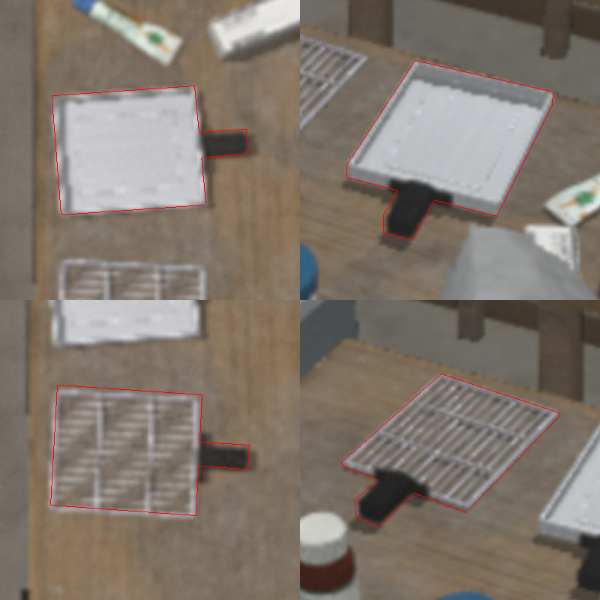

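View pics/f_cage_base.png

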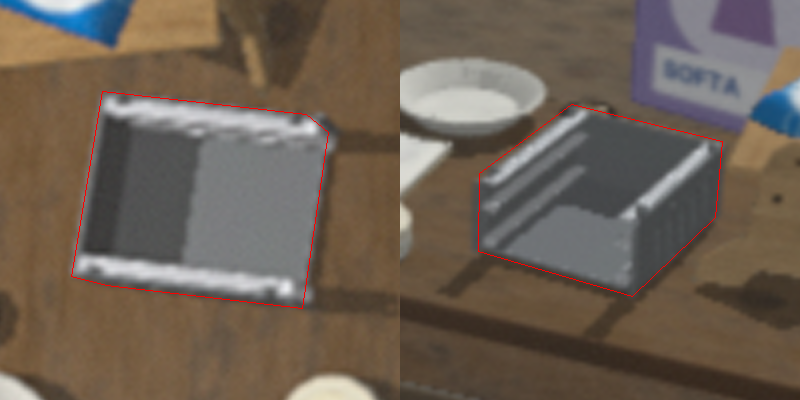

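The silhouette fits are good (outlines sit on the pan, the wire floor and the cage walls; the cage's open front faces −y). Moving over the pan's pull now, turning the fingers to close across it.

Request:
apply_moves(
  moves=[
    [[-0.0277, 0.0075, -0.004], 0],
    [[-0.0277, 0.0075, -0.004], 0],
    [[-0.0277, 0.0075, -0.004], 0],
    [[-0.0277, 0.0075, -0.004], 0],
    [[-0.0277, 0.0075, -0.004], 0],
  ],
  hand=0.07,
)

```text
time_s: 2.22
tcp_pos: [0.2762, -0.5365, 0.2173]
ee_rot: [[-0.971, -0.239, 0.0], [-0.239, 0.971, -0.0], [-0.0, -0.0, -1.0]]
wrist_force: [0.4, 0.5, -0.0]
gripper_width: 0.813
gripper_force: 0.0
```

Request:
apply_moves(
  moves=[
    [[-0.0277, 0.0075, 0], 0],
    [[-0.0277, 0.0075, 0], 0],
    [[-0.0277, 0.0075, 0], 0],
    [[-0.0277, 0.0075, 0], 0],
    [[-0.0277, 0.0075, 0], 0],
  ],
)

```text
time_s: 2.63
tcp_pos: [0.4018, -0.4668, 0.2172]
ee_rot: [[-0.971, -0.24, 0.0], [-0.24, 0.971, -0.0], [-0.0, -0.0, -1.0]]
wrist_force: [0.3, 0.5, 0.4]
gripper_width: 0.804
gripper_force: 0.0
```

Request:
apply_moves(
  moves=[
    [[-0.0277, 0.0075, 0], 0],
    [[-0.0277, 0.0075, 0], 0],
    [[-0.0277, 0.0075, 0], 0],
    [[-0.0277, 0.0075, 0], 0],
    [[-0.0277, 0.0075, 0], 0],
  ],
)

```text
time_s: 3.05
tcp_pos: [0.5273, -0.3972, 0.2172]
ee_rot: [[-0.971, -0.24, 0.0], [-0.24, 0.971, -0.0], [-0.0, -0.0, -1.0]]
wrist_force: [-0.3, 0.7, 0.3]
gripper_width: 0.8
gripper_force: 0.0
```

Request:
apply_moves(
  moves=[
    [[-0.0277, 0.0075, 0], 0],
    [[-0.0277, 0.0075, 0], 0],
    [[-0.0277, 0.0075, 0], 0],
    [[-0.0277, 0.0075, 0], 0],
    [[-0.0277, 0.0075, 0], 0],
  ],
)

```text
time_s: 3.47
tcp_pos: [0.6528, -0.3277, 0.2171]
ee_rot: [[-0.971, -0.24, 0.0], [-0.24, 0.971, -0.0], [-0.0, -0.0, -1.0]]
wrist_force: [0.2, -0.4, 0.3]
gripper_width: 0.805
gripper_force: 0.0
```

Request:
apply_moves(
  moves=[
    [[0, 0, 0], -5.33],
    [[0, 0, 0], -5.33],
    [[0, 0, 0], -5.33],
    [[0, 0, 0], -5.33],
    [[0, 0, 0], -5.33],
  ],
)

```text
time_s: 3.88
tcp_pos: [0.6518, -0.3284, 0.2168]
ee_rot: [[-0.757, -0.653, -0.0], [-0.653, 0.757, 0.0], [0.0, 0.0, -1.0]]
wrist_force: [0.2, 0.4, 0.1]
gripper_width: 0.801
gripper_force: 0.0
```

Request:
apply_moves(
  moves=[
    [[0, 0, 0], -5.33],
    [[0, 0, 0], -5.33],
    [[0, 0, 0], -5.33],
    [[0, 0, 0], -5.33],
    [[0, 0, 0], -5.33],
  ],
)

```text
time_s: 4.3
tcp_pos: [0.6516, -0.3285, 0.2169]
ee_rot: [[-0.384, -0.923, -0.0], [-0.923, 0.384, 0.0], [0.0, 0.0, -1.0]]
wrist_force: [0.5, 0.4, -0.5]
gripper_width: 0.802
gripper_force: 0.0
```

Request:
apply_moves(
  moves=[
    [[0, 0, 0], -5.33],
    [[0, 0, 0], -5.33],
    [[0, 0, 0], -5.33],
    [[0, 0, 0], -5.33],
    [[0, 0, 0], -5.33],
  ],
)

```text
time_s: 4.72
tcp_pos: [0.6516, -0.3285, 0.2168]
ee_rot: [[0.071, -0.997, -0.0], [-0.997, -0.071, 0.0], [-0.0, 0.0, -1.0]]
wrist_force: [0.3, -1.1, 0.6]
gripper_width: 0.804
gripper_force: 0.0
```

```bash
cat >> h.py <<'E'
def plan(target,yaw):  # yaw of sheet (deg); tool y = yaw+90
    s=r.sense(); R=np.array(s["ee_rot"]); p=np.array(s["tcp_pos"]); a=np.degrees(np.arctan2(R[1,1],R[0,1]))
    print("t",s["time_s"],"tcp",p,"sheetyaw",(a-90)%360,"F",np.array(s["wrist_force"]),"w",s["gripper_width"]*.087,"gf",s["gripper_force"],"j",np.array(s["joints"]))
    d=np.array(target)-p; print("shift tool",R.T@d,"turn",-((yaw-(a-90)+180)%360-180))
E
python3 - <<'E'
from h import *
plan((.6516,-.3286,.002),93.8)
E
```

```text
t 4.7167 tcp [ 0.6516 -0.3285  0.2168] sheetyaw 94.0691038615987 F [ 0.2611 -1.0588  0.6123] w 0.06994389587097127 gf 0.0 j [-14.1058  32.0926  19.7219  -0.0015 -77.6449  18.1752]
shift tool [ 0.0001 -0.      0.2148] turn 0.2691038615987509
```

Request:
apply_moves(
  moves=[
    [[0, 0, 0.036], 0.25],
    [[0, 0, 0.036], 0],
    [[0, 0, 0.036], 0],
    [[0, 0, 0.036], 0],
    [[0, 0, 0.036], 0],
  ],
)

```text
time_s: 5.13
tcp_pos: [0.6515, -0.3285, 0.0357]
ee_rot: [[0.062, -0.998, 0.0], [-0.998, -0.062, -0.0], [0.0, -0.0, -1.0]]
wrist_force: [1.1, -0.7, -0.1]
gripper_width: 0.804
gripper_force: 0.0
```

```bash
python3 - <<'E'
from h import *
out=[]
for n in("top","side"):
    p=imaging.capture(n); q=proj(p,r.sense()["tcp_pos"]); I=p["frame"].copy()
    for o in models.place_of(p,"pan_pull")[:1]: print(n,o["confidence"],onz(p,o["at"],.01))
    I=cv2.resize(I,None,fx=S,fy=S,interpolation=cv2.INTER_CUBIC)
    a=sil(p,"pan",*np.load("pan.npy")); cs,_=cv2.findContours(a,0,1); cv2.drawContours(I,cs,-1,(0,0,255),1)
    u,v=(q*S).astype(int); cv2.circle(I,(u,v),3,(0,255,0),-1); out.append(I[v-200:v+200,u-200:u+200])
cv2.imwrite("pics/g1.png",np.hstack(out))
E
```

```text
side 0.78 [ 0.6434 -0.3208  0.01  ]
```

View pics/g1.png

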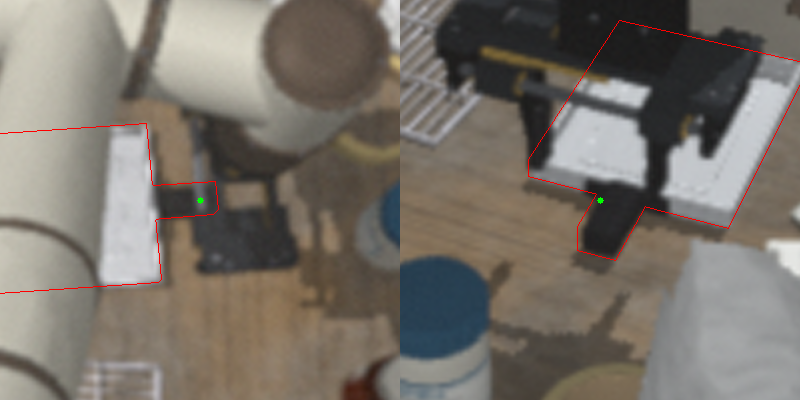

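The fingers straddle the pull in both views: the TCP mark lands on it at (200,200) in the top crop, with the finger tips on either side in the side crop. Going down and gripping.

Request:
apply_moves(
  moves=[
    [[0, 0, 0.015], 0],
    [[0, 0, 0.012], 0],
    [[0, 0, 0.006], 0],
  ],
)

```text
time_s: 5.58
tcp_pos: [0.6525, -0.3287, 0.0053]
ee_rot: [[0.062, -0.998, 0.002], [-0.998, -0.062, -0.001], [0.001, -0.002, -1.0]]
wrist_force: [-0.3, 0.8, -0.7]
gripper_width: 0.808
gripper_force: 0.0
```

Request:
apply_moves(
  moves=[
    [[0, 0, 0], 0],
    [[0, 0, 0], 0],
    [[0, 0, 0], 0],
    [[0, 0, 0], 0],
    [[0, 0, 0], 0],
  ],
  hand=0.0,
)

```text
time_s: 6.0
tcp_pos: [0.6521, -0.3287, 0.0049]
ee_rot: [[0.062, -0.998, 0.001], [-0.998, -0.062, -0.0], [0.001, -0.001, -1.0]]
wrist_force: [-0.4, 0.3, -0.5]
gripper_width: 0.51
gripper_force: 0.0
```

Request:
apply_moves(
  moves=[
    [[0, 0, 0], 0],
    [[0, 0, 0], 0],
    [[0, 0, 0], 0],
    [[0, 0, 0], 0],
    [[0, 0, 0], 0],
  ],
)

```text
time_s: 6.42
tcp_pos: [0.6516, -0.3285, 0.004]
ee_rot: [[0.062, -0.998, -0.0], [-0.998, -0.062, 0.0], [-0.0, 0.0, -1.0]]
wrist_force: [-0.1, 0.2, 0.7]
gripper_width: 0.129
gripper_force: 0.0
```

Request:
apply_moves(
  moves=[
    [[0, 0, -0.01], 0],
    [[0, 0, -0.01], 0],
    [[0, 0, -0.02], 0],
    [[0, 0, -0.03], 0],
    [[0, 0, -0.03], 0],
  ],
)

```text
time_s: 6.83
tcp_pos: [0.6513, -0.3285, 0.1057]
ee_rot: [[0.062, -0.998, -0.001], [-0.998, -0.062, -0.0], [0.0, 0.001, -1.0]]
wrist_force: [0.3, -0.9, 1.2]
gripper_width: 0.008
gripper_force: 0.0
```

```bash
python3 - <<'E'
from h import *
out=[]
plan((.65,-.33,.2),93.8)
for n in("side","top"):
    p=imaging.capture(n); q=proj(p,r.sense()["tcp_pos"])
    I=cv2.resize(p["frame"],None,fx=S,fy=S,interpolation=cv2.INTER_CUBIC)
    v=np.load("pan.npy"); a=sil(p,"pan",*v,z=r.sense()["tcp_pos"][2]-.0027); cs,_=cv2.findContours(a,0,1); cv2.drawContours(I,cs,-1,(0,0,255),1)
    u,v=(q*S).astype(int); out.append(I[v-200:v+200,u-200:u+200])
cv2.imwrite("pics/g2.png",np.hstack(out))
E
```

```text
t 6.8333 tcp [ 0.6513 -0.3285  0.1057] sheetyaw 93.56122292946236 F [ 0.34   -0.8855  1.1785] w 0.0006886174496116156 gf 0.0 j [-14.1042  35.8573  10.4676   0.02   -64.647   17.6568]
shift tool [ 0.0014  0.0015 -0.0943] turn -0.23877707053770791
```

View pics/g2.png

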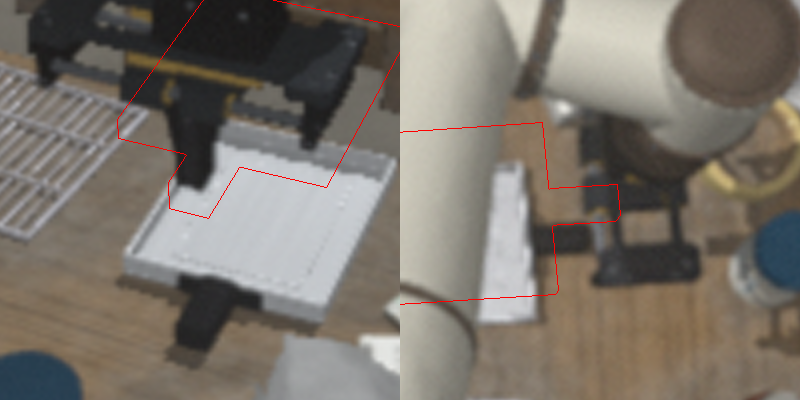

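The gripper closed on nothing: the pan is still on the table with its pull at (205,310) in the side crop. I'll check whether it shifted and whether the TCP matches the camera.

```bash
python3 - <<'E'
from h import *
t=imaging.capture("top"); s=imaging.capture("side")
tc=r.sense()["tcp_pos"]; print(tc,"tcp in top px",proj(t,tc),"side",proj(s,tc))
for z in(-.05,-.03,-.015,0):
    x,f,c=fit([s],"pan",(.643,-.202,1.637),z); print(z,x,f,c)
x,f,c=fit([s],"wire_floor",(.4385,-.204,1.52)); print(x,f,c)
for p in (s,t):
    for o in models.place_of(p,"pan_pull")[:1]: print(np.array(o["at"])*[560,420])
q=proj(s,tc); I=cv2.resize(s["frame"],None,fx=S,fy=S,interpolation=cv2.INTER_CUBIC)
b=sil(s,"pan",*np.load("pan.npy")); cs,_=cv2.findContours(b,0,1); cv2.drawContours(I,cs,-1,(0,0,255),1)
def axis(P,Rr):
    for k,c in((0,(0,0,255)),(1,(0,255,0)),(2,(255,0,0))):
        a=(proj(s,P)*S).astype(int); d=(proj(s,np.array(P)-.05*Rr[:,k])*S).astype(int); cv2.line(I,tuple(map(int,a)),tuple(map(int,d)),c,1)
axis(tc,np.array(r.sense()["ee_rot"])); axis([tc[0],tc[1],0],np.eye(3))
u,v=(q*S).astype(int); cv2.imwrite("pics/g3.png",I[v-250:v+250,u-350:u+350])
E
```

```text
[ 0.6526 -0.3288  0.107 ] tcp in top px [372.151  153.5874] side [278.3356 268.4272]
-0.05 [ 0.6225 -0.146   1.6181] 0.09246767097720299 [0.79]
-0.03 [ 0.6311 -0.1681  1.6301] 0.07839789888378201 [0.79]
-0.015 [ 0.6378 -0.1849  1.6267] 0.0792161335476178 [0.79]
0 [ 0.6443 -0.2028  1.6395] 0.09455217457343934 [0.79]
[ 0.4402 -0.2068  1.5298] 0.6927652380803306 [0.6]
[279.608 296.898]
[363.776 164.01 ]
```

View pics/g3.png

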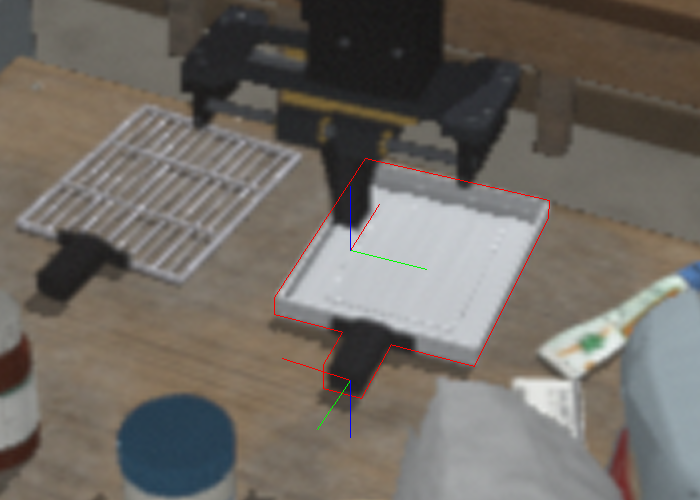

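The shut finger tips show at (348,225), about 25 px above the projected TCP at (350,250). The real tips therefore sit roughly 19 mm higher than the reported TCP and passed over the 20 mm pull. I'll reopen, correct sideways a little, and go down again watching the force.

Request:
apply_moves(
  moves=[
    [[0.001, 0.001, 0], 0.2],
    [[0.001, 0.001, 0.0], 0],
    [[0.001, 0.001, 0], 0],
    [[0, 0.001, 0.0], 0],
    [[0, 0, 0.0], 0],
  ],
  hand=0.065,
)

```text
time_s: 7.8
tcp_pos: [0.6476, -0.3319, 0.1041]
ee_rot: [[0.058, -0.998, -0.0], [-0.998, -0.058, 0.0], [-0.0, 0.0, -1.0]]
wrist_force: [-0.8, -0.0, -0.9]
gripper_width: 0.298
gripper_force: 0.0
```

Request:
apply_moves(
  moves=[
    [[0, 0, 0.02], 0],
    [[0, 0, 0.02], 0],
    [[0, 0, 0.02], 0],
    [[0, 0, 0.02], 0],
    [[0, 0, 0.015], 0],
  ],
)

```text
time_s: 8.22
tcp_pos: [0.647, -0.3314, 0.0072]
ee_rot: [[0.058, -0.998, -0.002], [-0.998, -0.058, 0.001], [-0.001, 0.002, -1.0]]
wrist_force: [-0.1, -0.3, 0.8]
gripper_width: 0.676
gripper_force: 0.0
```

Request:
apply_moves(
  moves=[
    [[0, 0, 0.004], 0],
    [[0, 0, 0.004], 0],
    [[0, 0, 0.0], 0],
  ],
)

```text
time_s: 8.47
tcp_pos: [0.6479, -0.3318, 0.001]
ee_rot: [[0.059, -0.998, -0.0], [-0.998, -0.059, -0.0], [0.0, 0.0, -1.0]]
wrist_force: [-0.5, 0.4, 0.8]
gripper_width: 0.739
gripper_force: 0.0
```

Request:
apply_moves(
  moves=[
    [[0, 0, 0.002], 0],
    [[0, 0, 0.002], 0],
    [[0, 0, 0.0], 0],
  ],
)

```text
time_s: 8.72
tcp_pos: [0.6482, -0.3318, -0.0023]
ee_rot: [[0.058, -0.998, 0.001], [-0.998, -0.058, -0.0], [0.0, -0.001, -1.0]]
wrist_force: [-0.7, 1.2, -0.0]
gripper_width: 0.743
gripper_force: 0.0
```

Request:
apply_moves(
  moves=[
    [[0, 0, 0.002], 0],
    [[0, 0, 0.002], 0],
    [[0, 0, 0.0], 0],
  ],
)

```text
time_s: 8.97
tcp_pos: [0.6476, -0.3316, -0.0073]
ee_rot: [[0.058, -0.998, -0.0], [-0.998, -0.058, 0.0], [-0.0, 0.0, -1.0]]
wrist_force: [-0.6, -0.6, 0.1]
gripper_width: 0.75
gripper_force: 0.0
```

Request:
apply_moves(
  moves=[
    [[0, 0, 0.002], 0],
    [[0, 0, 0.001], 0],
    [[0, 0, 0.0], 0],
  ],
)

```text
time_s: 9.22
tcp_pos: [0.6476, -0.3317, -0.0104]
ee_rot: [[0.058, -0.998, -0.001], [-0.998, -0.058, 0.0], [-0.0, 0.001, -1.0]]
wrist_force: [-0.7, 0.1, 0.5]
gripper_width: 0.744
gripper_force: 0.0
```

```bash
python3 - <<'E'
from h import *
s=imaging.capture("side"); t=imaging.capture("top"); tc=r.sense()["tcp_pos"]; print(tc,r.sense()["wrist_force"])
out=[]
for p in(s,t):
    I=cv2.resize(p["frame"],None,fx=6,fy=6,interpolation=cv2.INTER_CUBIC)
    u,v=(proj(p,tc)*6).astype(int); cv2.circle(I,(int(u),int(v)),3,(0,255,0),-1); out.append(I[v-220:v+180,u-200:u+200])
cv2.imwrite("pics/g4.png",np.hstack(out))
E
```

```text
[ 0.6478 -0.3317 -0.0101] [-0.4666  0.6157  0.4698]
```

View pics/g4.png

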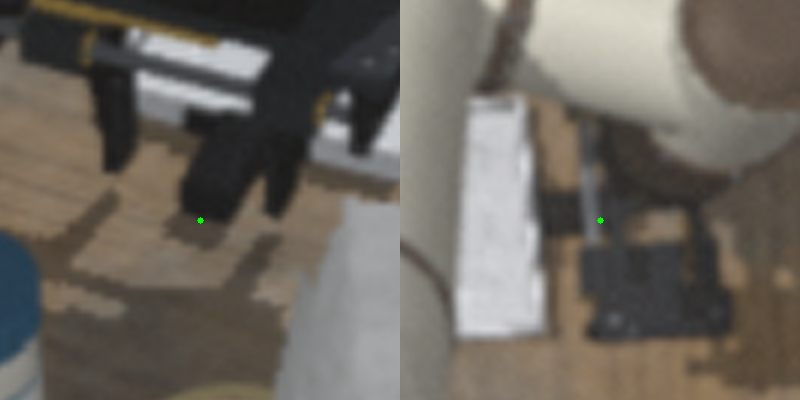

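The side crop shows the finger tips at (118,172) and (270,215), straddling the pull but still clear of their shadows. So the tips really are about 18 mm higher than the reported TCP. I'll go a few mm lower, then grip.

Request:
apply_moves(
  moves=[
    [[0, 0, 0.002], 0],
    [[0, 0, 0.002], 0],
    [[0, 0, 0.0], 0],
  ],
)

```text
time_s: 9.57
tcp_pos: [0.6474, -0.3316, -0.0146]
ee_rot: [[0.058, -0.998, -0.001], [-0.998, -0.058, 0.0], [-0.0, 0.001, -1.0]]
wrist_force: [0.8, -1.1, -0.9]
gripper_width: 0.747
gripper_force: 0.0
```

Request:
apply_moves(
  moves=[
    [[0, 0, 0], 0],
    [[0, 0, 0], 0],
    [[0, 0, 0], 0],
    [[0, 0, 0], 0],
    [[0, 0, 0], 0],
  ],
  hand=0.0,
)

```text
time_s: 9.98
tcp_pos: [0.6478, -0.3318, -0.0139]
ee_rot: [[0.058, -0.998, 0.0], [-0.998, -0.058, -0.0], [0.0, -0.0, -1.0]]
wrist_force: [0.7, 0.0, 1.1]
gripper_width: 0.455
gripper_force: 0.0
```

Request:
apply_moves(
  moves=[
    [[0, 0, 0], 0],
    [[0, 0, 0], 0],
    [[0, 0, 0], 0],
    [[0, 0, 0], 0],
    [[0, 0, 0], 0],
  ],
)

```text
time_s: 10.4
tcp_pos: [0.6481, -0.3318, -0.0138]
ee_rot: [[0.058, -0.998, 0.001], [-0.998, -0.058, -0.0], [0.0, -0.001, -1.0]]
wrist_force: [0.7, 0.0, -0.1]
gripper_width: 0.297
gripper_force: 30.0
```

Gripped: 25.8 mm opening at 30 N. Lifting and measuring droop.

Request:
apply_moves(
  moves=[
    [[0, 0, -0.004], 0],
    [[0, 0, -0.008], 0],
    [[0, 0, -0.012], 0],
    [[0, 0, -0.016], 0],
    [[0, 0, -0.02], 0],
  ],
)

```text
time_s: 10.82
tcp_pos: [0.6468, -0.3314, 0.0462]
ee_rot: [[0.059, -0.998, -0.003], [-0.998, -0.059, 0.001], [-0.001, 0.003, -1.0]]
wrist_force: [0.4, 0.6, -2.6]
gripper_width: 0.295
gripper_force: 30.0
```

Request:
apply_moves(
  moves=[
    [[0, 0, -0.02], 0],
    [[0, 0, -0.02], 0],
    [[0, 0, -0.01], 0],
    [[0, 0, 0], 0],
    [[0, 0, 0], 0],
  ],
)

```text
time_s: 11.23
tcp_pos: [0.6478, -0.3315, 0.0966]
ee_rot: [[0.058, -0.998, 0.001], [-0.998, -0.058, 0.0], [-0.0, -0.001, -1.0]]
wrist_force: [0.2, 0.9, -3.3]
gripper_width: 0.297
gripper_force: 30.0
```

```bash
cat >> h.py <<'E'
def sil6(p,name,T,Rm):
    m=np.zeros((420*S,560*S),np.uint8)
    for b in PARTS[name]:
        q=np.array([proj(p,v) for v in b@Rm.T+T])*S
        cv2.fillConvexPoly(m,cv2.convexHull(np.round(q).astype(np.int32)),1)
    return m
def held(name,cams=("side",),zo=.014,x0=(-.129,0,0),save=None,free=3):
    """fit (grip x in sheet frame, pitch nose-down rad, yaw offset rad) with pull pinned in tool"""
    ps=[imaging.capture(c) for c in cams]; s=r.sense(); R=np.array(s["ee_rot"]); tc=np.array(s["tcp_pos"])
    a=np.arctan2(R[1,1],R[0,1])-np.pi/2; M=[]
    for p in ps:
        o=models.cut_out(p,name)
        if o: g=cv2.morphologyEx(o[0]["region"].astype(np.uint8),cv2.MORPH_CLOSE,np.ones((7,7))); M.append((p,cv2.resize(g,None,fx=S,fy=S,interpolation=cv2.INTER_NEAREST)))
    def pose(v):
        c,sn=np.cos(a+v[2]),np.sin(a+v[2]); cp,sp=np.cos(v[1]),np.sin(v[1])
        Rm=np.array([[c,-sn,0],[sn,c,0],[0,0,1]])@np.array([[cp,0,sp],[0,1,0],[-sp,0,cp]])
        return tc+[0,0,zo+.01]-Rm@np.array([v[0],0,.01]),Rm
    def cost(v): return np.mean([1-(g&(A:=sil6(p,name,*pose(v)))).sum()/(g|A).sum() for p,g in M])
    x0=np.array(x0,float); res=minimize(cost,x0,method="Nelder-Mead",options=dict(initial_simplex=np.vstack([x0,x0+[.01,0,0],x0+[0,.1,0],x0+[0,0,.05]]),xatol=2e-4,fatol=1e-4,maxiter=150))
    T,Rm=pose(res.x); nose=T+Rm@[.085,0,0]
    print("tcp",tc,"gripx,pitch,yawoff",res.x,"cost",res.fun,"yaw",np.degrees(a+res.x[2]),"origin",T,"nose",nose,"gf",s["gripper_force"],"w",s["gripper_width"]*.087,"M",np.array(s["moment"]),"F",np.array(s["wrist_force"]))
    return ps,M,T,Rm
E
python3 - <<'E'
from h import *
ps,M,T,Rm=held("pan"); held("pan",("top","side"))
p,g=M[0]; I=cv2.resize(p["frame"],None,fx=S,fy=S,interpolation=cv2.INTER_CUBIC)
cs,_=cv2.findContours(sil6(p,"pan",T,Rm),0,1); cv2.drawContours(I,cs,-1,(0,0,255),1)
u,v=(proj(p,r.sense()["tcp_pos"])*S).astype(int); cv2.imwrite("pics/g5.png",I[v-250:v+250,u-350:u+350])
E
```

```text
tcp [ 0.647  -0.3313  0.0951] gripx,pitch,yawoff [-0.1332  0.522   0.0055] cost 0.18747679742606116 yaw -266.3523276612505 origin [ 0.64  -0.221  0.044] nose [ 0.6353 -0.1474  0.0016] gf 29.998060762882233 w 0.025311274645290628 M [-0.089   0.115  -0.0206] F [-0.0129  0.4552 -2.5059]
tcp [ 0.6468 -0.3313  0.0941] gripx,pitch,yawoff [-0.123   0.5101 -0.0075] cost 0.43024822591999545 yaw -267.08448037744915 origin [ 0.6416 -0.2291  0.0493] nose [ 0.6378 -0.155   0.0078] gf 29.99813139438629 w 0.025481341461112753 M [-0.1615  0.1065 -0.0433] F [ 0.381  -0.054  -2.3134]
```

View pics/g5.png

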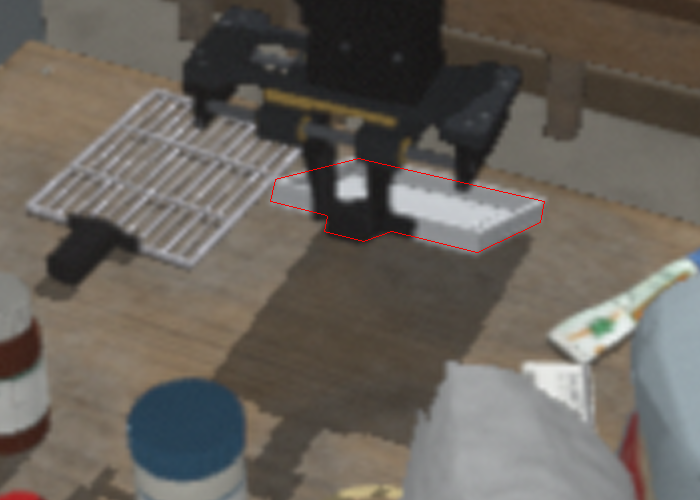

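Held this far out, the pan has drooped about 30° nose-down, with its near edge at (360,240) and far edge at (360,160). I'll set it back down, which levels it, and regrip nearer the pan and lower to cut the torque.

Request:
apply_moves(
  moves=[
    [[0, 0, 0.025], 0],
    [[0, 0, 0.025], 0],
    [[0, 0, 0.025], 0],
    [[0, 0, 0.02], 0],
    [[0, 0, 0.009], 0],
  ],
)

```text
time_s: 11.95
tcp_pos: [0.6461, -0.3313, -0.0114]
ee_rot: [[0.058, -0.998, -0.004], [-0.998, -0.058, 0.002], [-0.002, 0.004, -1.0]]
wrist_force: [-0.0, -0.7, -0.1]
gripper_width: 0.29
gripper_force: 30.0
```

Request:
apply_moves(
  moves=[
    [[0, 0, 0.006], 0],
    [[0, 0, 0.002], 0],
    [[0, 0, 0], 0],
    [[0, 0, 0], 0],
  ],
)

```text
time_s: 12.28
tcp_pos: [0.6479, -0.3319, -0.0134]
ee_rot: [[0.06, -0.998, -0.0], [-0.998, -0.06, -0.001], [0.001, 0.0, -1.0]]
wrist_force: [-2.8, 0.9, 4.8]
gripper_width: 0.292
gripper_force: 30.0
```

Request:
apply_moves(
  moves=[
    [[0, 0, 0], 0],
    [[0, 0, 0], 0],
    [[0, 0, 0], 0],
    [[0, 0, 0], 0],
    [[0, 0, 0], 0],
  ],
  hand=0.06,
)

```text
time_s: 12.7
tcp_pos: [0.648, -0.3317, -0.0161]
ee_rot: [[0.058, -0.998, 0.0], [-0.998, -0.058, -0.0], [0.0, -0.0, -1.0]]
wrist_force: [-0.7, 0.1, -0.4]
gripper_width: 0.586
gripper_force: 0.0
```

```bash
python3 - <<'E'
from h import *
plan((.6478,-.3318,-.014),93.3)
t=imaging.capture("top"); s=imaging.capture("side")
for ps in([s],[t,s]): print(fit(ps,"pan",(.643,-.202,1.63)))
E
```

```text
t 12.7 tcp [ 0.648  -0.3317 -0.0161] sheetyaw 93.35311611834732 F [-0.7396  0.0579 -0.4173] w 0.050958625690402055 gf 0.0 j [-14.4316  42.2899   3.7792  -0.0015 -51.4846  17.7856]
shift tool [ 0.      0.0002 -0.0021] turn 0.05311611834736141
(array([ 0.6417, -0.2017,  1.6279]), np.float64(0.6354261449802852), [0.61])
(array([ 0.6408, -0.2036,  1.6261]), np.float64(0.6765634083943854), [0.68, 0.61])
```

Request:
apply_moves(
  moves=[
    [[-0.008, 0, 0], 0],
    [[-0.008, 0, 0], 0],
    [[-0.007, 0, 0.0], 0],
    [[0, 0, 0.0015], 0],
    [[0, 0, 0], 0],
  ],
)

```text
time_s: 13.37
tcp_pos: [0.6465, -0.3078, -0.0176]
ee_rot: [[0.06, -0.998, -0.0], [-0.998, -0.06, 0.0], [-0.0, 0.0, -1.0]]
wrist_force: [0.5, -1.0, -0.2]
gripper_width: 0.689
gripper_force: 0.0
```

Request:
apply_moves(
  moves=[
    [[0, 0, 0], 0],
    [[0, 0, 0], 0],
    [[0, 0, 0], 0],
    [[0, 0, 0], 0],
    [[0, 0, 0], 0],
  ],
  hand=0.0,
)

```text
time_s: 13.78
tcp_pos: [0.6465, -0.309, -0.0175]
ee_rot: [[0.058, -0.998, 0.0], [-0.998, -0.058, -0.0], [0.0, -0.0, -1.0]]
wrist_force: [0.0, -0.1, -0.7]
gripper_width: 0.396
gripper_force: 0.0
```

Request:
apply_moves(
  moves=[
    [[0, 0, 0], 0],
    [[0, 0, 0], 0],
    [[0, 0, 0], 0],
    [[0, 0, 0], 0],
    [[0, 0, 0], 0],
  ],
)

```text
time_s: 14.2
tcp_pos: [0.6464, -0.3089, -0.0175]
ee_rot: [[0.058, -0.998, -0.0], [-0.998, -0.058, -0.0], [0.0, 0.0, -1.0]]
wrist_force: [-0.4, -0.9, -0.4]
gripper_width: 0.293
gripper_force: 30.0
```

Request:
apply_moves(
  moves=[
    [[0, 0, -0.003], 0],
    [[0, 0, -0.005], 0],
    [[0, 0, -0.007], 0],
    [[0, 0, -0.01], 0],
    [[0, 0, -0.01], 0],
  ],
)

```text
time_s: 14.62
tcp_pos: [0.6465, -0.3087, 0.0185]
ee_rot: [[0.059, -0.998, -0.0], [-0.998, -0.059, -0.0], [0.0, 0.0, -1.0]]
wrist_force: [-0.2, -0.1, -1.8]
gripper_width: 0.293
gripper_force: 30.0
```

Request:
apply_moves(
  moves=[
    [[0, 0, -0.015], 0],
    [[0, 0, -0.02], 0],
    [[0, 0, -0.02], 0],
    [[0, 0, -0.015], 0],
    [[0, 0, -0.005], 0],
  ],
)

```text
time_s: 15.03
tcp_pos: [0.6485, -0.3095, 0.0975]
ee_rot: [[0.059, -0.998, 0.007], [-0.998, -0.059, -0.003], [0.003, -0.007, -1.0]]
wrist_force: [0.2, -0.3, -1.5]
gripper_width: 0.295
gripper_force: 30.0
```

```bash
python3 - <<'E'
from h import *
for k in range(2): held("pan",("side",),zo=.017,x0=(-.106,.2,0))
E
```

```text
tcp [ 0.6483 -0.3094  0.097 ] gripx,pitch,yawoff [-0.1116  0.4687  0.1956] cost 0.5450537198459355 yaw -255.4189632871487 origin [ 0.6244 -0.2174  0.0646] nose [ 0.6053 -0.144   0.0262] gf 29.998176991939545 w 0.02578873779115572 M [-0.199   0.0135 -0.014 ] F [ 0.8947 -0.278  -0.8459]
tcp [ 0.6464 -0.3086  0.093 ] gripx,pitch,yawoff [-0.1141  0.3369  0.1037] cost 0.4279912061705854 yaw -260.715771368204 origin [ 0.6296 -0.2056  0.0729] nose [ 0.6166 -0.1264  0.0448] gf 29.998104572296143 w 0.025613323621539997 M [-0.1542  0.1134 -0.0133] F [ 0.0281 -0.2967 -2.4934]
```

```bash
cat >> h.py <<'E'
PARTS["pan_box"]=PARTS["pan"][:1]; PARTS["wire_box"]=PARTS["wire_floor"][:1]
def droop(name="pan",gx=-.107,zo=.017,cam="side",pitches=np.arange(-.1,.75,.05),yo=0,net=False):
    p=imaging.capture(cam); s=r.sense(); R=np.array(s["ee_rot"]); tc=np.array(s["tcp_pos"]); a=np.arctan2(R[1,1],R[0,1])-np.pi/2+yo
    hsv=cv2.cvtColor(p["frame"],cv2.COLOR_BGR2HSV); pale=((hsv[...,1]<45)&(hsv[...,2]>110)).astype(np.uint8); dark=(hsv[...,2]<60)
    if net: 
        o=models.cut_out(p,name); pale=cv2.morphologyEx(o[0]["region"].astype(np.uint8),cv2.MORPH_CLOSE,np.ones((7,7))); 
    up=lambda m: cv2.resize(m.astype(np.uint8),None,fx=S,fy=S,interpolation=cv2.INTER_NEAREST)
    g=up(pale); ok=1-up(dark); sl=[]
    for th in pitches:
        cp,sp=np.cos(th),np.sin(th)
        Rm=np.array([[np.cos(a),-np.sin(a),0],[np.sin(a),np.cos(a),0],[0,0,1]])@np.array([[cp,0,sp],[0,1,0],[-sp,0,cp]])
        sl.append(sil6(p,{"pan":"pan_box","wire_floor":"wire_box"}[name],tc+[0,0,zo+.01]-Rm@np.array([gx,0,.01]),Rm))
    roi=np.max(sl,0)&ok
    iou=np.array([(g&m&roi).sum()/max((((g|m)&roi).sum()),1) for m in sl])
    print("t",s["time_s"],"tcp",tc,"z",[f"{t:.2f}:{i:.2f}" for t,i in zip(pitches,iou)],"best",pitches[iou.argmax()])
    return p
E
python3 - <<'E'
from h import *
droop(); droop(cam="top"); droop(net=True)
E
```

```text
t 15.2833 tcp [ 0.6455 -0.3083  0.0911] z ['-0.10:0.45', '-0.05:0.50', '0.00:0.55', '0.05:0.54', '0.10:0.55', '0.15:0.54', '0.20:0.54', '0.25:0.54', '0.30:0.55', '0.35:0.55', '0.40:0.49', '0.45:0.46', '0.50:0.40', '0.55:0.33', '0.60:0.24', '0.65:0.18', '0.70:0.13'] best 0.0
t 15.3333 tcp [ 0.6455 -0.3084  0.0909] z ['-0.10:0.91', '-0.05:0.91', '0.00:0.91', '0.05:0.90', '0.10:0.89', '0.15:0.88', '0.20:0.87', '0.25:0.86', '0.30:0.85', '0.35:0.83', '0.40:0.82', '0.45:0.79', '0.50:0.77', '0.55:0.75', '0.60:0.72', '0.65:0.69', '0.70:0.66'] best -0.1
t 15.3833 tcp [ 0.6456 -0.3085  0.0909] z ['-0.10:0.57', '-0.05:0.64', '0.00:0.71', '0.05:0.69', '0.10:0.65', '0.15:0.61', '0.20:0.58', '0.25:0.55', '0.30:0.53', '0.35:0.51', '0.40:0.46', '0.45:0.40', '0.50:0.33', '0.55:0.23', '0.60:0.14', '0.65:0.05', '0.70:0.00'] best 0.0
```

The pan now hangs level (best pitch about 0). Carrying it to the front of the cage.

Request:
apply_moves(
  moves=[
    [[-0.005, 0.002, 0], 0],
    [[-0.01, 0.004, 0], 0],
    [[-0.015, 0.005, 0], 0],
    [[-0.018, 0.0065, 0], 0],
    [[-0.018, 0.0065, 0], 0],
  ],
)

```text
time_s: 15.85
tcp_pos: [0.6177, -0.243, 0.0922]
ee_rot: [[0.058, -0.998, -0.001], [-0.998, -0.058, 0.0], [-0.0, 0.001, -1.0]]
wrist_force: [0.2, -0.7, -1.6]
gripper_width: 0.293
gripper_force: 30.0
```

Request:
apply_moves(
  moves=[
    [[-0.018, 0.0065, 0], 0],
    [[-0.018, 0.0065, 0], 0],
    [[-0.018, 0.0065, 0], 0],
    [[-0.018, 0.0065, 0], 0],
    [[-0.018, 0.0065, 0], 0],
  ],
)

```text
time_s: 16.27
tcp_pos: [0.5798, -0.1548, 0.0926]
ee_rot: [[0.059, -0.998, -0.0], [-0.998, -0.059, 0.0], [-0.0, 0.0, -1.0]]
wrist_force: [-0.1, -0.4, -1.9]
gripper_width: 0.294
gripper_force: 30.0
```

Request:
apply_moves(
  moves=[
    [[-0.018, 0.0065, 0], 0],
    [[-0.018, 0.0065, 0], 0],
    [[-0.018, 0.0065, 0], 0],
    [[-0.018, 0.0065, 0], 0],
    [[-0.018, 0.0065, 0], 0],
  ],
)

```text
time_s: 16.68
tcp_pos: [0.542, -0.067, 0.0927]
ee_rot: [[0.059, -0.998, -0.0], [-0.998, -0.059, 0.0], [-0.0, 0.0, -1.0]]
wrist_force: [0.5, -0.6, -2.3]
gripper_width: 0.296
gripper_force: 30.0
```

Request:
apply_moves(
  moves=[
    [[-0.018, 0.0065, 0], 0],
    [[-0.018, 0.0065, 0], 0],
    [[-0.018, 0.0065, 0], 0],
    [[-0.018, 0.0065, 0], 0],
    [[-0.018, 0.0065, 0], 0],
  ],
)

```text
time_s: 17.1
tcp_pos: [0.5042, 0.0207, 0.0927]
ee_rot: [[0.059, -0.998, -0.0], [-0.998, -0.059, 0.0], [-0.0, 0.0, -1.0]]
wrist_force: [0.4, 0.4, -2.2]
gripper_width: 0.292
gripper_force: 30.0
```

Request:
apply_moves(
  moves=[
    [[-0.01, 0.004, 0], 2],
    [[-0.005, 0.002, 0], 2],
    [[0, 0, 0], 2],
    [[0, 0, 0], 2],
    [[0, 0, 0], 2],
  ],
)

```text
time_s: 17.52
tcp_pos: [0.4978, 0.0348, 0.0927]
ee_rot: [[-0.116, -0.993, -0.0], [-0.993, 0.116, 0.0], [-0.0, 0.0, -1.0]]
wrist_force: [-0.3, -1.0, -1.8]
gripper_width: 0.299
gripper_force: 30.0
```

```bash
python3 - <<'E'
from h import *
plan((.4808,.0735,.030),83.3)
droop(net=True); droop(net=True,cam="top"); 
held("pan",("side",),zo=.017,x0=(-.107,.0,0)); held("pan",("top",),zo=.017,x0=(-.107,.0,0)); 
z=r.sense()["tcp_pos"][2]+.017
for n in("top","side"):
    p=imaging.capture(n)
    for k,dz in(("pan",0),("pan_pull",.01)):
        for o in models.place_of(p,k)[:1]: print(n,k,o["confidence"],onz(p,o["at"],z+dz))
    for dz in(0,): print(fit([p],"pan",(.49,.18,1.454),z))
E
```

```text
t 17.5167 tcp [0.4978 0.0348 0.0927] sheetyaw 83.31704754544396 F [-0.3334 -0.9554 -1.8088] w 0.02598335489302436 gf 29.99677062034607 j [ 22.669   16.0574 -25.3048  -0.0124 -48.651  -29.3438]
shift tool [-0.0365  0.0214  0.0627] turn 0.017047545443972467
t 17.5667 tcp [0.4979 0.0347 0.0927] z ['-0.10:0.65', '-0.05:0.75', '0.00:0.84', '0.05:0.82', '0.10:0.74', '0.15:0.67', '0.20:0.60', '0.25:0.53', '0.30:0.47', '0.35:0.38', '0.40:0.28', '0.45:0.19', '0.50:0.10', '0.55:0.04', '0.60:0.01', '0.65:0.01', '0.70:0.00'] best 0.0
t 17.6667 tcp [0.4981 0.0345 0.0927] z ['-0.10:0.18', '-0.05:0.18', '0.00:0.19', '0.05:0.19', '0.10:0.19', '0.15:0.19', '0.20:0.18', '0.25:0.18', '0.30:0.17', '0.35:0.17', '0.40:0.16', '0.45:0.16', '0.50:0.16', '0.55:0.17', '0.60:0.17', '0.65:0.18', '0.70:0.19'] best 0.05000000000000002
tcp [0.4984 0.0344 0.0927] gripx,pitch,yawoff [-0.111   0.0994  0.0277] cost 0.33564162567457856 yaw 85.00160439501703 origin [0.5079 0.1434 0.0987] nose [0.5153 0.2277 0.0903] gf 29.99820202589035 w 0.025914395234717547 M [-0.1112  0.1336 -0.0275] F [-0.3553 -0.4161 -2.6666]
tcp [0.4986 0.0343 0.0926] gripx,pitch,yawoff [-0.1087  0.0111  0.0065] cost 0.8140932589706369 yaw 83.76038859940948 origin [0.5104 0.1422 0.1084] nose [0.5197 0.2267 0.1074] gf 29.99814748764038 w 0.02553210799494808 M [-0.1101  0.1364 -0.0251] F [-0.1113  0.1461 -2.045 ]
top pan 0.68 [0.5238 0.1535 0.1096]
top pan_pull 0.85 [0.4882 0.0267 0.1196]
(array([0.5097, 0.1533, 1.3848]), np.float64(0.8454384297202169), [0.78])
side pan 0.75 [0.5146 0.1449 0.1096]
side pan_pull 0.84 [0.5029 0.0084 0.1196]
(array([0.5132, 0.1412, 1.4343]), np.float64(0.5054064702534693), [0.59])
```

Still level and square. Moving to the mouth of the lower rails.

Request:
apply_moves(
  moves=[
    [[-0.005, 0.004, 0], 0],
    [[-0.0085, 0.005, 0], 0],
    [[-0.0085, 0.005, 0], 0],
    [[-0.0085, 0.005, 0], 0],
    [[-0.006, 0.004, 0], 0],
  ],
)

```text
time_s: 18.73
tcp_pos: [0.4796, 0.0745, 0.0926]
ee_rot: [[-0.115, -0.993, 0.0], [-0.993, 0.115, 0.0], [-0.0, -0.0, -1.0]]
wrist_force: [0.0, -0.3, -2.1]
gripper_width: 0.296
gripper_force: 30.0
```

Request:
apply_moves(
  moves=[
    [[0, 0, 0.01], 0],
    [[0, 0, 0.02], 0],
    [[0, 0, 0.02], 0],
    [[0, 0, 0.02], 0],
    [[0, 0, 0.0095], 0],
  ],
)

```text
time_s: 19.15
tcp_pos: [0.4785, 0.0733, 0.0111]
ee_rot: [[-0.115, -0.993, -0.003], [-0.993, 0.115, -0.001], [0.002, 0.003, -1.0]]
wrist_force: [-0.6, 0.0, -2.4]
gripper_width: 0.298
gripper_force: 30.0
```

Request:
apply_moves(
  moves=[
    [[0, 0, 0], 0],
    [[0, 0, 0], 0],
    [[0, 0, 0], 0],
  ],
)

```text
time_s: 19.4
tcp_pos: [0.4812, 0.0738, 0.0141]
ee_rot: [[-0.115, -0.993, 0.002], [-0.993, 0.115, 0.001], [-0.001, -0.002, -1.0]]
wrist_force: [0.3, 0.1, -2.2]
gripper_width: 0.295
gripper_force: 30.0
```

```bash
python3 - <<'E'
from h import *
plan((.4808,.0735,.013),83.3)
droop(net=True,pitches=np.arange(-.08,.13,.02))
p=imaging.capture("side"); z=r.sense()["tcp_pos"][2]+.017
tc=r.sense()["tcp_pos"]; a=np.radians(83.3); 
print("pan",fit([p],"pan",(tc[0]+.107*np.cos(a),tc[1]+.107*np.sin(a),a),z), "nominal",tc[0]+.107*np.cos(a),tc[1]+.107*np.sin(a))
print("cage",fit([p],"cage_base",(.516,.378,1.454)))
E
```

```text
t 19.4 tcp [0.4812 0.0738 0.0141] sheetyaw 83.3919889347392 F [ 0.2645  0.1052 -2.2486] w 0.025670756962416975 gf 29.998632967472076 j [ 27.8945  21.6877 -31.9185   0.0321 -36.2648 -34.5283]
shift tool [0.0004 0.0004 0.0011] turn 0.09198893473921999
t 19.45 tcp [0.4813 0.0738 0.0142] z ['-0.08:0.60', '-0.06:0.64', '-0.04:0.68', '-0.02:0.72', '0.00:0.77', '0.02:0.80', '0.04:0.81', '0.06:0.79', '0.08:0.77', '0.10:0.74', '0.12:0.71'] best 0.04000000000000002
pan (array([0.4979, 0.173 , 1.4438]), np.float64(0.44689095550692925), [0.67]) nominal 0.4935415748444225 0.17988107613134352
cage (array([0.5251, 0.3952, 1.6218]), np.float64(0.2126136222139211), [0.65])
```

Request:
apply_moves(
  moves=[
    [[0, 0, -0.004], 0],
    [[-0.008, 0, 0], 0],
    [[-0.008, 0, 0], 0],
    [[-0.008, 0, 0], 0],
    [[-0.008, 0, 0], 0],
  ],
)

```text
time_s: 20.07
tcp_pos: [0.4842, 0.1061, 0.0171]
ee_rot: [[-0.116, -0.993, 0.0], [-0.993, 0.116, 0.0], [-0.0, -0.0, -1.0]]
wrist_force: [0.3, 0.7, -1.5]
gripper_width: 0.294
gripper_force: 30.0
```

Request:
apply_moves(
  moves=[
    [[-0.006, 0, 0], 0],
    [[-0.006, 0, 0], 0],
    [[-0.006, 0, 0], 0],
    [[-0.006, 0, 0], 0],
    [[-0.004, 0, 0], 0],
  ],
)

```text
time_s: 20.48
tcp_pos: [0.4874, 0.1335, 0.017]
ee_rot: [[-0.115, -0.993, 0.0], [-0.993, 0.115, 0.0], [-0.0, -0.0, -1.0]]
wrist_force: [0.3, -0.8, -1.7]
gripper_width: 0.293
gripper_force: 30.0
```

```bash
python3 - <<'E'
from h import *
plan((.4808,.0735,.013),83.3); s=r.sense(); print(s["moment"])
droop(net=True,pitches=np.arange(-.08,.13,.02))
E
```

```text
t 20.4833 tcp [0.4874 0.1335 0.017 ] sheetyaw 83.37477200082682 F [ 0.3426 -0.7771 -1.707 ] w 0.025513173133411993 gf 30.001713037490845 j [ 33.7584  22.8514 -29.1062   0.0054 -38.0305 -40.3879]
shift tool [ 0.0604 -0.0004  0.004 ] turn 0.07477200082684021
[-0.2868 -0.0966 -0.0868]
t 20.5333 tcp [0.4876 0.134  0.0171] z ['-0.08:0.59', '-0.06:0.62', '-0.04:0.66', '-0.02:0.68', '0.00:0.71', '0.02:0.72', '0.04:0.73', '0.06:0.72', '0.08:0.71', '0.10:0.70', '0.12:0.69'] best 0.04000000000000002
```

Nose is about 33 mm inside with no contact force. Continuing.

Request:
apply_moves(
  moves=[
    [[-0.009, 0, 0], 0],
    [[-0.009, 0, 0], 0],
    [[-0.009, 0, 0], 0],
    [[-0.009, 0, 0], 0],
    [[-0.009, 0, 0], 0],
  ],
)

```text
time_s: 21.0
tcp_pos: [0.4925, 0.1785, 0.0171]
ee_rot: [[-0.116, -0.993, 0.0], [-0.993, 0.116, 0.0], [-0.0, -0.0, -1.0]]
wrist_force: [1.3, 0.1, -1.7]
gripper_width: 0.297
gripper_force: 30.0
```

Request:
apply_moves(
  moves=[
    [[-0.009, 0, 0.0], 0],
    [[-0.009, 0, 0.001], 0],
    [[-0.009, 0, 0.001], 0],
    [[-0.009, 0, 0.001], 0],
    [[-0.009, 0, 0.001], 0],
  ],
)

```text
time_s: 21.42
tcp_pos: [0.4977, 0.223, 0.0129]
ee_rot: [[-0.116, -0.993, 0.0], [-0.993, 0.116, -0.0], [0.0, -0.0, -1.0]]
wrist_force: [2.1, -1.5, -2.5]
gripper_width: 0.301
gripper_force: 30.0
```

Request:
apply_moves(
  moves=[
    [[-0.006, 0, 0.001], 0],
    [[-0.006, 0, 0.001], 0],
    [[-0.006, 0, 0.001], 0],
    [[-0.006, 0, 0.001], 0],
    [[0, 0, 0.0], 0],
  ],
)

```text
time_s: 21.83
tcp_pos: [0.5006, 0.2471, 0.0089]
ee_rot: [[-0.115, -0.993, 0.0], [-0.993, 0.115, 0.001], [-0.001, -0.0, -1.0]]
wrist_force: [0.6, 0.3, -2.8]
gripper_width: 0.294
gripper_force: 30.0
```

Request:
apply_moves(
  moves=[
    [[-0.004, 0, 0.001], 0],
    [[-0.004, 0, 0.001], 0],
    [[-0.004, 0, 0.001], 0],
    [[-0.004, 0, 0], 0],
    [[0, 0, 0], 0],
  ],
)

```text
time_s: 22.25
tcp_pos: [0.5026, 0.2629, 0.0062]
ee_rot: [[-0.115, -0.993, 0.001], [-0.993, 0.115, 0.001], [-0.001, -0.001, -1.0]]
wrist_force: [-0.0, 0.1, -1.6]
gripper_width: 0.296
gripper_force: 30.0
```

Request:
apply_moves(
  moves=[
    [[-0.002, 0, 0], 0],
    [[-0.002, 0, 0], 0],
    [[-0.002, 0, 0], 0],
    [[0, 0, 0], 0],
    [[0, 0, 0], 0],
  ],
)

```text
time_s: 22.67
tcp_pos: [0.503, 0.2683, 0.0061]
ee_rot: [[-0.116, -0.993, 0.0], [-0.993, 0.116, 0.001], [-0.001, -0.0, -1.0]]
wrist_force: [1.6, -0.2, -0.0]
gripper_width: 0.295
gripper_force: 30.0
```

Request:
apply_moves(
  moves=[
    [[-0.002, 0, 0], 0],
    [[-0.002, 0, 0], 0],
    [[0, 0, 0], 0],
    [[0, 0, 0], 0],
  ],
)

```text
time_s: 23.0
tcp_pos: [0.5035, 0.2722, 0.0061]
ee_rot: [[-0.116, -0.993, 0.0], [-0.993, 0.116, 0.001], [-0.001, -0.0, -1.0]]
wrist_force: [1.8, -0.5, -0.8]
gripper_width: 0.298
gripper_force: 30.0
```

Request:
apply_moves(
  moves=[
    [[-0.002, 0, 0], 0],
    [[-0.002, 0, 0], 0],
    [[0, 0, 0], 0],
    [[0, 0, 0], 0],
  ],
)

```text
time_s: 23.33
tcp_pos: [0.5034, 0.2726, 0.006]
ee_rot: [[-0.116, -0.993, -0.002], [-0.993, 0.116, -0.005], [0.005, 0.002, -1.0]]
wrist_force: [3.9, -9.3, 2.0]
gripper_width: 0.296
gripper_force: 30.0
```

Request:
apply_moves(
  moves=[
    [[-0.002, 0, 0], 0],
    [[0, 0, 0], 0],
    [[0, 0, 0], 0],
  ],
)

```text
time_s: 23.58
tcp_pos: [0.5033, 0.2726, 0.0059]
ee_rot: [[-0.116, -0.993, -0.004], [-0.993, 0.116, -0.008], [0.009, 0.003, -1.0]]
wrist_force: [5.3, -14.4, 2.5]
gripper_width: 0.297
gripper_force: 30.0
```

Request:
apply_moves(
  moves=[
    [[-0.002, 0, 0], 0],
    [[0, 0, 0], 0],
    [[0, 0, 0], 0],
  ],
)

```text
time_s: 23.83
tcp_pos: [0.5033, 0.2727, 0.0058]
ee_rot: [[-0.116, -0.993, -0.006], [-0.993, 0.116, -0.011], [0.012, 0.004, -1.0]]
wrist_force: [8.1, -17.8, 3.4]
gripper_width: 0.292
gripper_force: 30.0
```

The pan stopped against the back wall at the expected spot with about 18 N. Relieving the push, then letting go.

Request:
apply_moves(
  moves=[
    [[0.003, 0, 0], 0],
    [[0.003, 0, 0], 0],
    [[0, 0, 0], 0],
    [[0, 0, 0], 0],
  ],
)

```text
time_s: 24.17
tcp_pos: [0.5035, 0.2729, 0.0059]
ee_rot: [[-0.116, -0.993, -0.001], [-0.993, 0.116, -0.002], [0.002, 0.001, -1.0]]
wrist_force: [3.6, -5.2, -0.9]
gripper_width: 0.297
gripper_force: 30.0
```

Request:
apply_moves(
  moves=[
    [[0, 0, 0], 0],
    [[0, 0, 0], 0],
    [[0, 0, 0], 0],
    [[0, 0, 0], 0],
    [[0, 0, 0], 0],
  ],
  hand=0.06,
)

```text
time_s: 24.58
tcp_pos: [0.5035, 0.2744, 0.0061]
ee_rot: [[-0.115, -0.993, 0.0], [-0.993, 0.115, 0.0], [-0.0, -0.0, -1.0]]
wrist_force: [0.3, 0.1, -0.1]
gripper_width: 0.59
gripper_force: 0.0
```

Request:
apply_moves(
  moves=[
    [[0, 0, -0.01], 0],
    [[0, 0, -0.03], 0],
    [[0, 0, -0.04], 0],
    [[0, 0, -0.04], 0],
    [[0, 0, -0.03], 0],
  ],
)

```text
time_s: 25.0
tcp_pos: [0.5045, 0.2744, 0.1605]
ee_rot: [[-0.115, -0.993, 0.004], [-0.993, 0.115, 0.002], [-0.003, -0.004, -1.0]]
wrist_force: [0.6, -0.2, 0.8]
gripper_width: 0.686
gripper_force: 0.0
```

```bash
python3 - <<'E'
from h import *
plan((.4364,-.308,.2),86.1)
p=imaging.capture("side"); t=imaging.capture("top")
g=lambda n,z: [ (round(o["confidence"],2),onz(q,o["at"],z)) for q in(p,t) for o in models.place_of(q,n)[:2]]
for n,z in(("pan",.022),("pan_pull",.032),("floor_pull",.01),("wire_floor",0),("lower_home",.022)): print(n,g(n,z))
c=np.array([.5166,.3784]);a=np.radians(83.3); d=np.array([np.cos(a),np.sin(a)]); print("expected pan",c+.002*d,"pull",c-.116*d)
o=models.cut_out(p,"wire_floor")[0]; m=o["region"]; print(o["confidence"],m.sum(),np.argwhere(m).min(0),np.argwhere(m).max(0))
for x0 in((.44,-.203,1.51),(.436,-.2,1.49)):
    for ps in ([p],[t]): print(fit(ps,"wire_floor",x0))
E
```

```text
t 25.0 tcp [0.5045 0.2744 0.1605] sheetyaw 83.4015686475546 F [ 0.6019 -0.1956  0.7816] w 0.05965824911730833 gf 0.0 j [ 44.7342  18.633  -10.2216   0.0649 -60.8914 -51.3638]
shift tool [ 0.5862  0.0005 -0.0411] turn -2.6984313524453967
pan [(0.59, array([0.505 , 0.3735, 0.022 ])), (0.78, array([0.5207, 0.3969, 0.022 ]))]
pan_pull [(0.8, array([0.4923, 0.2439, 0.032 ])), (0.84, array([0.4985, 0.2662, 0.032 ]))]
floor_pull [(0.67, array([ 0.4306, -0.3161,  0.01  ])), (0.98, array([ 0.4242, -0.3171,  0.01  ]))]
wire_floor [(0.66, array([0.4889, 0.4845, 0.    ])), (0.64, array([ 0.4386, -0.2097, -0.    ])), (0.86, array([ 0.447, -0.203,  0.   ]))]
lower_home [(0.73, array([0.5183, 0.3895, 0.022 ]))]
expected pan [0.5168 0.3804] pull [0.5031 0.2632]
0.6 657 [232 196] [280 256]
(array([ 0.4412, -0.205 ,  1.507 ]), np.float64(0.5729488499828356), [0.6])
(array([ 0.4376, -0.2026,  1.5102]), np.float64(0.7423143553454503), [0.88])
(array([ 0.4387, -0.2044,  1.5444]), np.float64(0.5731772219265567), [0.6])
(array([ 0.4375, -0.2029,  1.5114]), np.float64(0.7423655156213296), [0.88])
```

The pan is home and released. Now over to the wire floor's pull.

Request:
apply_moves(
  moves=[
    [[0.015, 0, 0], 0],
    [[0.03, 0, 0], 0],
    [[0.035, 0, 0], 0],
    [[0.035, 0, 0], 0],
    [[0.035, 0, 0], 0],
  ],
)

```text
time_s: 26.27
tcp_pos: [0.4854, 0.1229, 0.1561]
ee_rot: [[-0.115, -0.993, -0.0], [-0.993, 0.115, -0.0], [0.0, 0.0, -1.0]]
wrist_force: [1.4, 0.1, 0.3]
gripper_width: 0.689
gripper_force: 0.0
```

Request:
apply_moves(
  moves=[
    [[0.035, 0, 0], 0],
    [[0.035, 0, 0], 0],
    [[0.035, 0, 0], 0],
    [[0.035, 0, 0], 0],
    [[0.035, 0, 0], 0],
  ],
)

```text
time_s: 26.68
tcp_pos: [0.465, -0.051, 0.1564]
ee_rot: [[-0.116, -0.993, 0.001], [-0.993, 0.116, 0.0], [-0.0, -0.001, -1.0]]
wrist_force: [0.9, -0.2, 0.4]
gripper_width: 0.691
gripper_force: 0.0
```

Request:
apply_moves(
  moves=[
    [[0.035, 0, 0], 0],
    [[0.035, 0, 0], 0],
    [[0.035, 0, 0], 0],
    [[0.035, 0, 0], 0],
    [[0.035, 0, 0], 0],
  ],
)

```text
time_s: 27.1
tcp_pos: [0.4446, -0.2248, 0.1564]
ee_rot: [[-0.116, -0.993, 0.0], [-0.993, 0.116, -0.0], [0.0, -0.0, -1.0]]
wrist_force: [1.2, -0.1, -0.2]
gripper_width: 0.691
gripper_force: 0.0
```

Request:
apply_moves(
  moves=[
    [[0.035, 0, 0], 0],
    [[0.032, 0, 0], 0],
    [[0.018, 0.003, 0], -1],
    [[0.006, 0.0025, 0], -1],
    [[0, 0, 0], -0.9],
  ],
)

```text
time_s: 27.52
tcp_pos: [0.4284, -0.3143, 0.1558]
ee_rot: [[-0.068, -0.998, -0.001], [-0.998, 0.068, 0.0], [-0.0, 0.001, -1.0]]
wrist_force: [0.5, -0.2, -0.6]
gripper_width: 0.688
gripper_force: 0.0
```

```bash
python3 - <<'E'
from h import *
plan((.4305,-.3122,-.0175),86.3)
p=imaging.capture("side"); t=imaging.capture("top")
for q in(p,t):
    for o in models.place_of(q,"floor_pull")[:1]: print(o["confidence"],onz(q,o["at"],.01))
E
```

```text
t 27.5167 tcp [ 0.4284 -0.3143  0.1558] sheetyaw 86.11393721475736 F [ 0.5326 -0.1795 -0.571 ] w 0.059869453155487654 gf 0.0 j [-18.7615  14.9918 -16.2086   0.0021 -58.8417  14.8743]
shift tool [-0.0022 -0.0021  0.1733] turn -0.18606278524265463
0.49 [ 0.4235 -0.3183  0.01  ]
```

Request:
apply_moves(
  moves=[
    [[-0.002, -0.001, 0.03], 0],
    [[0, 0, 0.035], 0],
    [[0, 0, 0.035], 0],
    [[0, 0, 0.03], 0],
    [[0, 0, 0.02], 0],
  ],
)

```text
time_s: 28.13
tcp_pos: [0.4297, -0.3091, 0.0035]
ee_rot: [[-0.064, -0.998, -0.003], [-0.998, 0.064, 0.002], [-0.001, 0.003, -1.0]]
wrist_force: [0.5, -0.2, 0.2]
gripper_width: 0.687
gripper_force: 0.0
```

Request:
apply_moves(
  moves=[
    [[0, 0, 0.01], 0],
    [[0, 0, 0.007], 0],
    [[0, 0, 0.004], 0],
    [[0, 0, 0.002], 0],
    [[0, 0, 0], 0],
  ],
)

```text
time_s: 28.55
tcp_pos: [0.4318, -0.3109, -0.0162]
ee_rot: [[-0.065, -0.998, 0.002], [-0.998, 0.065, -0.001], [0.001, -0.002, -1.0]]
wrist_force: [0.1, -0.5, 0.4]
gripper_width: 0.691
gripper_force: 0.0
```

Request:
apply_moves(
  moves=[
    [[0, 0, 0], 0],
    [[0, 0, 0], 0],
    [[0, 0, 0], 0],
    [[0, 0, 0], 0],
    [[0, 0, 0], 0],
  ],
  hand=0.0,
)

```text
time_s: 28.97
tcp_pos: [0.4311, -0.3108, -0.0166]
ee_rot: [[-0.065, -0.998, 0.001], [-0.998, 0.065, -0.0], [0.0, -0.001, -1.0]]
wrist_force: [0.5, 0.7, -0.4]
gripper_width: 0.396
gripper_force: 0.0
```

Request:
apply_moves(
  moves=[
    [[0, 0, 0], 0],
    [[0, 0, 0], 0],
    [[0, 0, 0], 0],
    [[0, 0, 0], 0],
  ],
)

```text
time_s: 29.3
tcp_pos: [0.4313, -0.3109, -0.0168]
ee_rot: [[-0.065, -0.998, 0.001], [-0.998, 0.065, -0.0], [0.0, -0.001, -1.0]]
wrist_force: [1.1, -0.4, 1.8]
gripper_width: 0.297
gripper_force: 30.0
```

Gripped on the wire floor's pull. Lifting and checking the level.

Request:
apply_moves(
  moves=[
    [[0, 0, -0.003], 0],
    [[0, 0, -0.006], 0],
    [[0, 0, -0.01], 0],
    [[0, 0, -0.015], 0],
    [[0, 0, -0.02], 0],
  ],
)

```text
time_s: 29.72
tcp_pos: [0.4298, -0.3102, 0.0371]
ee_rot: [[-0.066, -0.998, -0.003], [-0.998, 0.066, 0.001], [-0.001, 0.003, -1.0]]
wrist_force: [0.1, -0.2, -2.4]
gripper_width: 0.293
gripper_force: 30.0
```

Request:
apply_moves(
  moves=[
    [[0, 0, -0.02], 0],
    [[0, 0, -0.02], 0],
    [[0, 0, -0.015], 0],
    [[0, 0, -0.01], 0],
    [[0, 0, -0.004], 0],
  ],
)

```text
time_s: 30.13
tcp_pos: [0.4317, -0.311, 0.1083]
ee_rot: [[-0.065, -0.998, 0.003], [-0.998, 0.065, -0.001], [0.001, -0.003, -1.0]]
wrist_force: [0.7, -0.3, -2.1]
gripper_width: 0.291
gripper_force: 30.0
```

```bash
python3 - <<'E'
from h import *
plan((.4813,.0738,.1),83.3)
droop("wire_floor",net=True,pitches=np.arange(-.1,.5,.04)); droop("wire_floor",pitches=np.arange(-.1,.5,.04)); held("wire_floor",zo=.017,x0=(-.1066,0,0))
E
```

```text
t 30.1333 tcp [ 0.4317 -0.311   0.1083] sheetyaw 86.26352684868047 F [ 0.6684 -0.2719 -2.0683] w 0.025316700168994746 gf 29.999606609344482 j [-18.2863  17.8116 -19.9368   0.0152 -52.0502  14.5404]
shift tool [-0.3873 -0.0244  0.0079] turn 2.9635268486804875
t 30.1833 tcp [ 0.4316 -0.311   0.1079] z ['-0.10:0.33', '-0.06:0.38', '-0.02:0.45', '0.02:0.48', '0.06:0.44', '0.10:0.41', '0.14:0.40', '0.18:0.40', '0.22:0.36', '0.26:0.34', '0.30:0.34', '0.34:0.35', '0.38:0.36', '0.42:0.32', '0.46:0.28'] best 0.01999999999999999
t 30.2833 tcp [ 0.4305 -0.3104  0.1057] z ['-0.10:0.31', '-0.06:0.35', '-0.02:0.41', '0.02:0.45', '0.06:0.45', '0.10:0.47', '0.14:0.49', '0.18:0.51', '0.22:0.50', '0.26:0.47', '0.30:0.43', '0.34:0.38', '0.38:0.33', '0.42:0.27', '0.46:0.22'] best 0.18000000000000002
tcp [ 0.4302 -0.3103  0.1052] gripx,pitch,yawoff [-0.1126  0.0313 -0.0029] cost 0.6426519553437358 yaw 86.06795886447989 origin [ 0.4379 -0.1984  0.1187] nose [ 0.4437 -0.1136  0.116 ] gf 29.999662041664124 w 0.025646008820078184 M [-0.0439  0.1538 -0.0338] F [ 0.9924  0.6412 -2.4371]
```

Level again (pitch about 0.02–0.03). Carrying it to the cage front.

Request:
apply_moves(
  moves=[
    [[-0.005, 0, 0], 0],
    [[-0.01, -0.001, 0], 0],
    [[-0.015, -0.001, 0], 0],
    [[-0.018, -0.0012, 0], 0],
    [[-0.018, -0.0012, 0], 0],
  ],
)

```text
time_s: 30.8
tcp_pos: [0.4393, -0.2438, 0.1055]
ee_rot: [[-0.066, -0.998, -0.001], [-0.998, 0.066, 0.0], [-0.0, 0.001, -1.0]]
wrist_force: [0.3, 0.5, -2.0]
gripper_width: 0.297
gripper_force: 30.0
```

Request:
apply_moves(
  moves=[
    [[-0.018, -0.0012, 0], 0],
    [[-0.018, -0.0012, 0], 0],
    [[-0.018, -0.0012, 0], 0],
    [[-0.018, -0.0012, 0], 0],
    [[-0.018, -0.0012, 0], 0],
  ],
)

```text
time_s: 31.22
tcp_pos: [0.4511, -0.1541, 0.1057]
ee_rot: [[-0.065, -0.998, -0.001], [-0.998, 0.065, 0.0], [-0.0, 0.001, -1.0]]
wrist_force: [0.3, -0.3, -1.7]
gripper_width: 0.297
gripper_force: 30.0
```

Request:
apply_moves(
  moves=[
    [[-0.018, -0.0012, 0], 0],
    [[-0.018, -0.0012, 0], 0],
    [[-0.018, -0.0012, 0], 0],
    [[-0.018, -0.0012, 0], 0],
    [[-0.018, -0.0012, 0], 0],
  ],
)

```text
time_s: 31.63
tcp_pos: [0.4628, -0.0648, 0.1057]
ee_rot: [[-0.065, -0.998, -0.001], [-0.998, 0.065, -0.0], [0.0, 0.001, -1.0]]
wrist_force: [0.4, -0.7, -2.0]
gripper_width: 0.296
gripper_force: 30.0
```

Request:
apply_moves(
  moves=[
    [[-0.018, -0.0012, 0], 0],
    [[-0.018, -0.0012, 0], 0],
    [[-0.018, -0.0012, 0], 0],
    [[-0.018, -0.0012, 0], 0],
    [[-0.018, -0.0012, 0], 0],
  ],
)

```text
time_s: 32.05
tcp_pos: [0.4746, 0.0245, 0.1056]
ee_rot: [[-0.065, -0.998, -0.001], [-0.998, 0.065, -0.0], [0.0, 0.001, -1.0]]
wrist_force: [0.7, 0.5, -1.6]
gripper_width: 0.294
gripper_force: 30.0
```

Request:
apply_moves(
  moves=[
    [[-0.01, -0.001, 0], 1],
    [[-0.005, 0, 0], 1],
    [[0, 0, 0], 1],
    [[0, 0, 0], 0],
    [[0, 0, 0], 0],
  ],
)

```text
time_s: 32.47
tcp_pos: [0.4768, 0.0379, 0.1058]
ee_rot: [[-0.117, -0.993, -0.001], [-0.993, 0.117, -0.0], [0.0, 0.001, -1.0]]
wrist_force: [0.4, -0.2, -1.4]
gripper_width: 0.295
gripper_force: 30.0
```

```bash
python3 - <<'E'
from h import *
plan((.4810,.0738,.05),83.3)
droop("wire_floor",net=True,pitches=np.arange(-.1,.3,.02)); held("wire_floor",zo=.017,x0=(-.1066,0,0))
E
```

```text
t 32.4667 tcp [0.4768 0.0379 0.1058] sheetyaw 83.2760326038806 F [ 0.4364 -0.1605 -1.3926] w 0.025650514060458 gf 29.99950647354126 j [ 24.0652  13.2377 -27.0465  -0.0073 -49.7681 -30.7844]
shift tool [-0.0361 -0.      0.0558] turn -0.023967396119417117
t 32.5167 tcp [0.4769 0.0378 0.1058] z ['-0.10:0.03', '-0.08:0.03', '-0.06:0.03', '-0.04:0.03', '-0.02:0.03', '0.00:0.03', '0.02:0.03', '0.04:0.03', '0.06:0.03', '0.08:0.03', '0.10:0.03', '0.12:0.03', '0.14:0.03', '0.16:0.03', '0.18:0.03', '0.20:0.04', '0.22:0.03', '0.24:0.03', '0.26:0.03', '0.28:0.03'] best 0.20000000000000004
tcp [0.4771 0.0376 0.106 ] gripx,pitch,yawoff [-0.1108  0.1738 -0.0338] cost 0.8473261851776923 yaw 81.29163832497346 origin [0.4934 0.1438 0.104 ] nose [0.506  0.2265 0.0893] gf 29.999414384365082 w 0.025795331695269118 M [-0.0382  0.1028 -0.0044] F [-0.0502 -0.3213 -1.1461]
```

Request:
apply_moves(
  moves=[
    [[-0.008, 0, 0.01], 0],
    [[-0.01, 0, 0.013], 0],
    [[-0.01, 0, 0.013], 0],
    [[-0.006, 0, 0.01], 0],
    [[-0.002, 0, 0.007], 0],
  ],
)

```text
time_s: 33.08
tcp_pos: [0.4812, 0.0744, 0.0515]
ee_rot: [[-0.117, -0.993, -0.002], [-0.993, 0.117, -0.001], [0.001, 0.001, -1.0]]
wrist_force: [-0.3, -0.5, -1.1]
gripper_width: 0.294
gripper_force: 30.0
```

Request:
apply_moves(
  moves=[
    [[0, 0, 0], 0],
    [[0, 0, 0], 0],
    [[0, 0, 0], 0],
  ],
)

```text
time_s: 33.33
tcp_pos: [0.4819, 0.0737, 0.0534]
ee_rot: [[-0.118, -0.993, 0.001], [-0.993, 0.118, 0.0], [-0.0, -0.001, -1.0]]
wrist_force: [0.2, 0.2, -0.8]
gripper_width: 0.297
gripper_force: 30.0
```

```bash
python3 - <<'E'
from h import *
plan((.4810,.0738,.053),83.3)
s=r.sense(); tc=np.array(s["tcp_pos"]); a=np.radians(83.3); c,sn=np.cos(a),np.sin(a)
p=imaging.capture("side"); F=6
I=cv2.resize(p["frame"],None,fx=F,fy=F,interpolation=cv2.INTER_CUBIC)
for th,col in((0,(0,0,255)),(.06,(0,255,255))):
    Rm=np.array([[c,-sn,0],[sn,c,0],[0,0,1]])@np.array([[np.cos(th),0,np.sin(th)],[0,1,0],[-np.sin(th),0,np.cos(th)]])
    T=tc+[0,0,.026]-Rm@np.array([-.1066,0,.01])
    q=[tuple(int(k) for k in proj(p,T+Rm@np.array(v))*F) for v in([-.085,-.071,0],[-.085,.071,0],[.085,.071,0],[.085,-.071,0])]
    for i in range(4): cv2.line(I,q[i],q[(i+1)%4],col,1)
u,v=(proj(p,[.5,.22,.05])*F).astype(int); cv2.imwrite("pics/g6.png",I[v-300:v+300,u-400:u+400])
E
```

```text
t 33.3333 tcp [0.4819 0.0737 0.0534] sheetyaw 83.25203554662798 F [ 0.2393  0.192  -0.842 ] w 0.025812460359174203 gf 29.999373257160187 j [ 27.8354  18.1902 -29.5018   0.0152 -42.2676 -34.5946]
shift tool [-0.      0.0009  0.0004] turn -0.04796445337200339
```

View pics/g6.png

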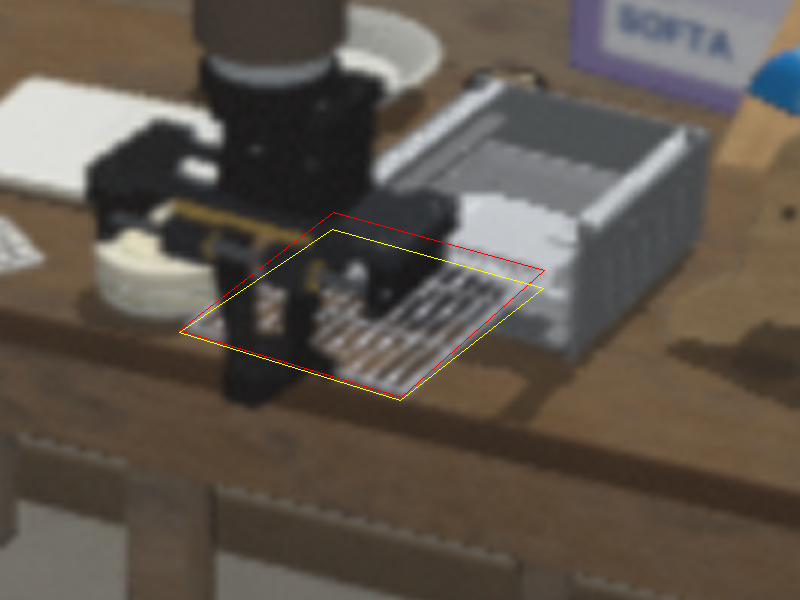

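The view shows the grid between the red (level) and yellow (0.06 rad) outlines, so it droops about 0.03 rad, and it is lined up with the mouth at (540,270). The pan sits white inside the base. Sliding in.

Request:
apply_moves(
  moves=[
    [[-0.006, 0, 0], 0],
    [[-0.008, 0, 0], 0],
    [[-0.008, 0, 0], 0],
    [[-0.008, 0, 0], 0],
    [[-0.006, 0, 0], 0],
  ],
)

```text
time_s: 33.8
tcp_pos: [0.4862, 0.1108, 0.0533]
ee_rot: [[-0.117, -0.993, 0.001], [-0.993, 0.117, 0.0], [-0.0, -0.001, -1.0]]
wrist_force: [0.2, 0.9, -2.2]
gripper_width: 0.295
gripper_force: 30.0
```

Request:
apply_moves(
  moves=[
    [[-0.005, 0, 0], 0],
    [[-0.005, 0, 0], 0],
    [[-0.005, 0, 0], 0],
    [[-0.005, 0, 0], 0],
    [[-0.004, 0, 0], 0],
  ],
)

```text
time_s: 34.22
tcp_pos: [0.4887, 0.1339, 0.053]
ee_rot: [[-0.117, -0.993, 0.0], [-0.993, 0.117, 0.0], [-0.0, -0.0, -1.0]]
wrist_force: [0.5, 0.6, -1.8]
gripper_width: 0.293
gripper_force: 30.0
```

Request:
apply_moves(
  moves=[
    [[-0.007, 0.001, 0], 0],
    [[-0.009, 0, 0], 0],
    [[-0.009, 0, 0], 0],
    [[-0.009, 0, 0], 0],
    [[-0.009, 0, 0], 0],
  ],
)

```text
time_s: 34.63
tcp_pos: [0.4928, 0.1772, 0.0531]
ee_rot: [[-0.117, -0.993, 0.0], [-0.993, 0.117, 0.0], [-0.0, -0.0, -1.0]]
wrist_force: [1.2, 0.1, -1.2]
gripper_width: 0.294
gripper_force: 30.0
```

Request:
apply_moves(
  moves=[
    [[-0.009, 0, 0.0], 0],
    [[-0.009, 0, 0.001], 0],
    [[-0.009, 0, 0.001], 0],
    [[-0.009, 0, 0.001], 0],
    [[-0.009, 0, 0.001], 0],
  ],
)

```text
time_s: 35.05
tcp_pos: [0.498, 0.2218, 0.0488]
ee_rot: [[-0.117, -0.993, -0.0], [-0.993, 0.117, -0.0], [0.0, 0.0, -1.0]]
wrist_force: [-0.4, 0.1, -1.6]
gripper_width: 0.296
gripper_force: 30.0
```

Request:
apply_moves(
  moves=[
    [[-0.006, 0, 0.001], 0],
    [[-0.006, 0, 0.001], 0],
    [[-0.006, 0, 0.001], 0],
    [[-0.006, 0, 0.001], 0],
    [[0, 0, 0.0], 0],
  ],
)

```text
time_s: 35.47
tcp_pos: [0.5011, 0.2457, 0.0448]
ee_rot: [[-0.117, -0.993, 0.0], [-0.993, 0.117, 0.0], [-0.0, -0.0, -1.0]]
wrist_force: [0.1, 0.8, -1.2]
gripper_width: 0.297
gripper_force: 30.0
```

Request:
apply_moves(
  moves=[
    [[-0.004, 0, 0.001], 0],
    [[-0.004, 0, 0.001], 0],
    [[-0.004, 0, 0.0008], 0],
    [[-0.004, 0, 0], 0],
    [[0, 0, 0], 0],
  ],
)

```text
time_s: 35.88
tcp_pos: [0.503, 0.2613, 0.0423]
ee_rot: [[-0.117, -0.993, 0.001], [-0.993, 0.117, 0.0], [-0.0, -0.0, -1.0]]
wrist_force: [-0.3, -0.3, -1.4]
gripper_width: 0.297
gripper_force: 30.0
```

Request:
apply_moves(
  moves=[
    [[-0.003, 0, 0], 0],
    [[-0.003, 0, 0], 0],
    [[-0.002, 0, 0], 0],
    [[0, 0, 0], 0],
    [[0, 0, 0], 0],
  ],
)

```text
time_s: 36.3
tcp_pos: [0.5036, 0.2686, 0.0422]
ee_rot: [[-0.117, -0.993, -0.0], [-0.993, 0.117, -0.0], [0.0, 0.0, -1.0]]
wrist_force: [-0.5, 0.7, -1.9]
gripper_width: 0.293
gripper_force: 30.0
```

Request:
apply_moves(
  moves=[
    [[-0.002, 0, 0], 0],
    [[-0.002, 0, 0], 0],
    [[0, 0, 0], 0],
    [[0, 0, 0], 0],
  ],
)

```text
time_s: 36.63
tcp_pos: [0.5037, 0.2715, 0.042]
ee_rot: [[-0.118, -0.993, -0.001], [-0.993, 0.118, -0.002], [0.002, 0.001, -1.0]]
wrist_force: [1.1, -2.9, -1.5]
gripper_width: 0.296
gripper_force: 30.0
```

Request:
apply_moves(
  moves=[
    [[-0.002, 0, 0], 0],
    [[-0.002, 0, 0], 0],
    [[0, 0, 0], 0],
    [[0, 0, 0], 0],
  ],
)

```text
time_s: 36.97
tcp_pos: [0.5031, 0.2714, 0.0415]
ee_rot: [[-0.119, -0.993, -0.005], [-0.993, 0.119, -0.008], [0.009, 0.004, -1.0]]
wrist_force: [1.3, -13.0, 0.2]
gripper_width: 0.295
gripper_force: 30.0
```

Stopped at the same spot as the pan with 13 N. Confirming with a little more push, then relieving and releasing.

Request:
apply_moves(
  moves=[
    [[-0.003, 0, 0], 0],
    [[0, 0, 0], 0],
    [[0, 0, 0], 0],
  ],
)

```text
time_s: 37.22
tcp_pos: [0.5029, 0.2715, 0.0414]
ee_rot: [[-0.119, -0.993, -0.008], [-0.993, 0.119, -0.013], [0.014, 0.006, -1.0]]
wrist_force: [4.5, -20.8, 2.6]
gripper_width: 0.299
gripper_force: 30.0
```

Request:
apply_moves(
  moves=[
    [[0.003, 0, 0], 0],
    [[0.003, 0, 0], 0],
    [[0, 0, 0], 0],
    [[0, 0, 0], 0],
  ],
)

```text
time_s: 37.55
tcp_pos: [0.5036, 0.2716, 0.042]
ee_rot: [[-0.118, -0.993, -0.002], [-0.993, 0.118, -0.003], [0.003, 0.002, -1.0]]
wrist_force: [-0.0, -7.6, -1.1]
gripper_width: 0.298
gripper_force: 30.0
```

Request:
apply_moves(
  moves=[
    [[0, 0, 0], 0],
    [[0, 0, 0], 0],
    [[0, 0, 0], 0],
    [[0, 0, 0], 0],
    [[0, 0, 0], 0],
  ],
  hand=0.06,
)

```text
time_s: 37.97
tcp_pos: [0.5045, 0.2744, 0.0426]
ee_rot: [[-0.117, -0.993, 0.001], [-0.993, 0.117, 0.001], [-0.001, -0.001, -1.0]]
wrist_force: [-0.1, -1.2, -0.0]
gripper_width: 0.591
gripper_force: 0.0
```

Request:
apply_moves(
  moves=[
    [[0, 0, -0.008], 0],
    [[0, 0, -0.02], 0],
    [[0, 0, -0.035], 0],
    [[0, 0, -0.04], 0],
    [[0, 0, -0.03], 0],
  ],
)

```text
time_s: 38.38
tcp_pos: [0.505, 0.274, 0.1791]
ee_rot: [[-0.117, -0.993, 0.003], [-0.993, 0.117, 0.002], [-0.002, -0.003, -1.0]]
wrist_force: [1.0, 0.6, 0.0]
gripper_width: 0.686
gripper_force: 0.0
```

Request:
apply_moves(
  moves=[
    [[0.03, 0, 0], 0],
    [[0.04, 0, 0], 0],
    [[0.04, 0, 0], 0],
    [[0.04, 0, 0], 0],
    [[0.03, 0, 0], 0],
  ],
)

```text
time_s: 38.8
tcp_pos: [0.4821, 0.0926, 0.1762]
ee_rot: [[-0.118, -0.993, 0.001], [-0.993, 0.118, 0.001], [-0.001, -0.001, -1.0]]
wrist_force: [-0.3, -0.7, -0.1]
gripper_width: 0.691
gripper_force: 0.0
```

```bash
python3 - <<'E'
from h import *
p=imaging.capture("side"); t=imaging.capture("top"); F=6; z=.058
for q,n in((p,"s"),(t,"t")):
    for k,zz in(("wire_floor",.058),("floor_pull",.068),("pan",.022),("pan_pull",.032),("upper_home",.058),("lower_home",.022),("brown_bottle",0),("powder_jar",0),("balm_pot",0)):
        for o in models.place_of(q,k)[:1]: print(n,k,round(o["confidence"],2),onz(q,o["at"],zz))
# edge profile of the pulls: dark pixels in the top view projected to the pull height, expressed in base frame
c=np.array([.5166,.3784]);a=np.radians(83.3);d=np.array([np.cos(a),np.sin(a)]);l=np.array([-d[1],d[0]])
g=cv2.cvtColor(t["frame"],cv2.COLOR_BGR2GRAY)
for yy in(0,):
    print("top-view grey along base x (-160..-70) at pull top z=.078:",[(x,int(g[tuple(np.round(proj(t,[*(c+x/1000*d+yy*l),.078])).astype(int)[::-1])])) for x in range(-160,-66,4)])
E
```

```text
s wire_floor 0.65 [0.5101 0.3693 0.058 ]
s floor_pull 0.84 [0.521  0.2573 0.068 ]
s pan 0.71 [0.5193 0.373  0.022 ]
s pan_pull 0.59 [0.4927 0.2512 0.032 ]
s lower_home 0.78 [0.5174 0.3936 0.022 ]
s brown_bottle 0.78 [ 0.4738 -0.472   0.    ]
s powder_jar 0.74 [ 0.618  -0.4958  0.    ]
s balm_pot 0.88 [0.3247 0.2663 0.    ]
t wire_floor 0.79 [0.5146 0.3801 0.058 ]
t pan 0.83 [0.5189 0.3905 0.022 ]
t brown_bottle 0.63 [ 0.4761 -0.478   0.    ]
t powder_jar 0.96 [ 0.6178 -0.5018  0.    ]
t balm_pot 0.63 [0.3396 0.2571 0.    ]
top-view grey along base x (-160..-70) at pull top z=.078: [(-160, 165), (-156, 168), (-152, 173), (-148, 175), (-144, 181), (-140, 184), (-136, 188), (-132, 189), (-128, 196), (-124, 197), (-120, 201), (-116, 204), (-112, 205), (-108, 205), (-104, 208), (-100, 209), (-96, 209), (-92, 211), (-88, 212), (-84, 212), (-80, 216), (-76, 207), (-72, 173), (-68, 107)]
```

Request:
apply_moves(
  moves=[
    [[0.04, 0, 0], 0],
    [[0.04, 0, 0], 0],
    [[0.04, 0, 0], 0],
    [[0.04, 0, 0], 0],
    [[0.04, 0, 0], 0],
  ],
)

```text
time_s: 40.22
tcp_pos: [0.459, -0.1055, 0.1755]
ee_rot: [[-0.117, -0.993, 0.001], [-0.993, 0.117, 0.0], [-0.0, -0.001, -1.0]]
wrist_force: [1.1, 0.1, 0.1]
gripper_width: 0.689
gripper_force: 0.0
```

Request:
apply_moves(
  moves=[
    [[0.04, 0, 0], 0],
    [[0.04, 0, 0], 0],
    [[0.04, 0, 0], 0],
    [[0.03, 0, 0], 0],
    [[0, 0, 0], 0],
  ],
)

```text
time_s: 40.63
tcp_pos: [0.4411, -0.2571, 0.175]
ee_rot: [[-0.123, -0.992, -0.0], [-0.992, 0.123, -0.001], [0.001, 0.0, -1.0]]
wrist_force: [0.8, 0.1, -0.3]
gripper_width: 0.693
gripper_force: 0.0
```

```bash
python3 - <<'E'
from h import *
p=imaging.capture("side"); t=imaging.capture("top")
for q,n in((p,"s"),(t,"t")):
    for k,zz in(("wire_floor",.058),("floor_pull",.068),("pan",.022),("pan_pull",.032),("upper_home",.058),("lower_home",.022)):
        for o in models.place_of(q,k)[:2]: print(n,k,round(o["confidence"],2),onz(q,o["at"],zz))
c=np.array([.5166,.3784]);a=np.radians(83.3);d=np.array([np.cos(a),np.sin(a)]);l=np.array([-d[1],d[0]])
for q,n in((t,"top"),(p,"side")):
    g=cv2.cvtColor(q["frame"],cv2.COLOR_BGR2GRAY).astype(np.float32)
    def val(x,y,z):
        u=proj(q,[*(c+x*d+y*l),z]); return int(cv2.getRectSubPix(g,(1,1),(float(u[0]),float(u[1])))[0,0])
    for z in(.078,.042):
        print(n,z,"along x y=0",[val(x/1000,0,z) for x in range(-170,-66,5)])
        print(n,z,"across y x=-.12 ",[val(-.12,y/1000,z) for y in range(-40,41,4)])
    print(n,"floor z=.06 along x at y=.03",[val(x/1000,.03,.0605) for x in range(-110,-55,3)])
E
```

```text
s wire_floor 0.61 [0.5073 0.3873 0.058 ]
s floor_pull 0.84 [0.5091 0.2771 0.068 ]
s pan 0.62 [0.5101 0.3868 0.022 ]
s pan_pull 0.61 [0.497  0.2491 0.032 ]
s upper_home 0.73 [0.5032 0.3928 0.058 ]
t wire_floor 0.79 [0.5156 0.3751 0.058 ]
t floor_pull 0.69 [0.5028 0.2542 0.068 ]
t pan 0.73 [0.5157 0.3854 0.022 ]
t pan_pull 0.94 [0.4954 0.2574 0.032 ]
top 0.078 along x y=0 [66, 69, 67, 67, 56, 44, 42, 47, 48, 50, 49, 48, 48, 50, 52, 49, 59, 122, 157, 173, 183]
top 0.078 across y x=-.12  [71, 70, 70, 71, 73, 72, 71, 62, 50, 50, 49, 48, 51, 49, 45, 57, 69, 71, 70, 68, 71]
top 0.042 along x y=0 [68, 67, 68, 68, 69, 64, 45, 43, 43, 49, 49, 50, 48, 49, 49, 49, 51, 48, 57, 122, 155]
top 0.042 across y x=-.12  [70, 70, 71, 72, 72, 71, 63, 51, 48, 49, 49, 49, 46, 44, 56, 68, 70, 69, 67, 67, 68]
top floor z=.06 along x at y=.03 [69, 71, 75, 75, 66, 59, 69, 88, 99, 127, 157, 168, 160, 158, 181, 199, 202, 200, 197]
side 0.078 along x y=0 [120, 104, 76, 40, 33, 32, 36, 35, 36, 37, 35, 35, 37, 37, 42, 67, 112, 162, 185, 187, 177]
side 0.078 across y x=-.12  [84, 99, 89, 76, 49, 33, 30, 33, 35, 36, 35, 37, 38, 56, 100, 119, 120, 117, 105, 105, 109]
side 0.042 along x y=0 [57, 50, 39, 34, 31, 31, 30, 30, 30, 30, 31, 30, 29, 30, 33, 57, 104, 163, 159, 155, 149]
side 0.042 across y x=-.12  [54, 49, 46, 39, 32, 29, 29, 30, 28, 29, 31, 30, 30, 42, 68, 91, 97, 93, 92, 99, 108]
side floor z=.06 along x at y=.03 [108, 107, 102, 104, 109, 103, 92, 72, 55, 47, 41, 39, 47, 57, 71, 88, 105, 114, 115]
```

```bash
python3 -c "
from station import r
print(r.finish_job())"
```

```text
the job is handed in; nothing more can be done
None
```

I handed the job in at about 41 s of robot time. The pan on the lower rails and the wire floor on the upper rails were each pushed until they stopped firmly at the expected home position. Both were then released, and the camera estimates put the bottle, jar and pot about where they started. The hand-in returned no verdict; the final position check rests on those stops and rough camera readings, since I had no picture views left.

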